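# Change over a gang-clamp fixture of hammer heads

## Task

Change over the blue gang-clamp fixture: throw its clamp lever across into the green notch, take out every finished hammer head and lay it flat on the floor of the grey tray, then load the dark blanks in number order, lowest first, each fully down in the slot that bears as many white dots as the blank. When all the blanks are in, throw the lever back so that it drops fully into the red notch and clamps them against the stop rail. Leave the other tools and things on the bench alone.

Things in the scene. Friction and masses are not known exactly. Their poses are not given: they have to be found in the camera images.
- fixture: Blue gang-clamp fixture, fixed; plate 155 x 330 mm, 16 thick. Origin on the bench; x runs along the slots to the steel stop rail (face at x +40, top 34 mm high), y along the row to the lever end. 4 slots on y -125, -73, -21, +31; floor 16 mm, 26 wide between dividers 26 mm high (chamfered 3). Brass pad per slot facing the rail, top 34 high; lever green: pad-rail room 87 mm (x -47 to +40).
- slot1 (a point): Slot 1 of the fixture, marked by 1 white dot on top of the stop rail. Point on the slot floor under the middle of a clamped piece (40 mm from the rail); axes as the fixture's. Lay the piece lengthwise, 3 mm short of the point on the pad side so that both ends clear; it stands 12 mm proud of the dividers. Lever red: the pad pushes it to the rail with about 5 N.
- slot2 (a point): Slot 2 of the fixture, marked by 2 white dots on top of the stop rail. Point on the slot floor under the middle of a clamped piece (40 mm from the rail); axes as the fixture's. Lay the piece lengthwise, 3 mm short of the point on the pad side so that both ends clear; it stands 12 mm proud of the dividers. Lever red: the pad pushes it to the rail with about 5 N.
- slot3 (a point): Slot 3 of the fixture, marked by 3 white dots on top of the stop rail. Point on the slot floor under the middle of a clamped piece (40 mm from the rail); axes as the fixture's. Lay the piece lengthwise, 3 mm short of the point on the pad side so that both ends clear; it stands 12 mm proud of the dividers. Lever red: the pad pushes it to the rail with about 5 N.
- slot4 (a point): Slot 4 of the fixture, marked by 4 white dots on top of the stop rail. Point on the slot floor under the middle of a clamped piece (40 mm from the rail); axes as the fixture's. Lay the piece lengthwise, 3 mm short of the point on the pad side so that both ends clear; it stands 12 mm proud of the dividers. Lever red: the pad pushes it to the rail with about 5 N.
- knob (a point): Centre of the red ball knob, 32 mm across, on the clamp lever's steel rod. Pivot at fixture x -30, y +125, 38 mm above the bench; knob 160 mm from the pivot: 178 mm above the bench in the red and green notches, 198 upright. The notched steel gate plate lies 104 to 112 mm above the bench, on the slot side of the rod, with red, white and green marks beside its notches.
- lever (a joint): Swing of the clamp lever in the fixture's x-z plane, rad: 0 = red notch, leaning 0.5 rad to fixture -x, clamped; 0.5 = white middle notch, upright; 1.0 = green notch, leaning 0.5 rad to fixture +x, open for loading. Needs 1 to 3 N at the knob. It can leave a notch only after being pulled out sideways.
- lever_out (a joint): Sideways pull of the lever out of its notch, rad: 0 = fully dropped in, limit 0.26. Grows as the knob is pulled to fixture +y, away from the slots; 0.17 (knob 27 mm out) clears the teeth, 0.2 (32 mm) is comfortable. A spring draws it back with 2 to 5 N at the knob: let go over a notch, it drops in by itself.
- F1: Finished hammer head, bright steel, 240 g, 80 x 22 x 22 mm, origin at mid-length, 11 mm above its underside, x along it. Full 22 x 22 section from x -8 to +40 mm (grip across y at about x +10, where it balances); from x -8 the top slopes to a peen 6 mm thin at x -40. Starts clamped in slot 1, its peen to the pad. One or two of F1 to F4 are present; the others are absent (None).
- F2: Finished hammer head, bright steel, 240 g, 80 x 22 x 22 mm, origin at mid-length, 11 mm above its underside, x along it. Full 22 x 22 section from x -8 to +40 mm (grip across y at about x +10, where it balances); from x -8 the top slopes to a peen 6 mm thin at x -40. Starts clamped in slot 2, its peen to the pad. One or two of F1 to F4 are present; the others are absent (None).
- F3: Finished hammer head, bright steel, 240 g, 80 x 22 x 22 mm, origin at mid-length, 11 mm above its underside, x along it. Full 22 x 22 section from x -8 to +40 mm (grip across y at about x +10, where it balances); from x -8 the top slopes to a peen 6 mm thin at x -40. Starts clamped in slot 3, its peen to the pad. One or two of F1 to F4 are present; the others are absent (None).
- F4: Finished hammer head, bright steel, 240 g, 80 x 22 x 22 mm, origin at mid-length, 11 mm above its underside, x along it. Full 22 x 22 section from x -8 to +40 mm (grip across y at about x +10, where it balances); from x -8 the top slopes to a peen 6 mm thin at x -40. Starts clamped in slot 4, its peen to the pad. One or two of F1 to F4 are present; the others are absent (None).
- B1: Hammer-head blank number 1: dark raw steel bar, 300 g, 80 x 22 x 22 mm, 1 white dot in a row on top; origin at its centre, x along it. Starts in the yellow stock tray, in any order with the others. Three or four of B1 to B4 are present; the others are absent (None).
- B2: Hammer-head blank number 2: dark raw steel bar, 300 g, 80 x 22 x 22 mm, 2 white dots in a row on top; origin at its centre, x along it. Starts in the yellow stock tray, in any order with the others. Three or four of B1 to B4 are present; the others are absent (None).
- B3: Hammer-head blank number 3: dark raw steel bar, 300 g, 80 x 22 x 22 mm, 3 white dots in a row on top; origin at its centre, x along it. Starts in the yellow stock tray, in any order with the others. Three or four of B1 to B4 are present; the others are absent (None).
- B4: Hammer-head blank number 4: dark raw steel bar, 300 g, 80 x 22 x 22 mm, 4 white dots in a row on top; origin at its centre, x along it. Starts in the yellow stock tray, in any order with the others. Three or four of B1 to B4 are present; the others are absent (None).
- stock_tray: Yellow ribbed stock tray, fixed, 284 (x) x 130 (y) mm, walls 4 thick and 12 high, floor 4 thick; origin on the bench at its centre. Three ribs across it, 4 thick and as high as the walls, part it into four bays 65 mm wide; one blank lies in each bay, along the tray's y. It stands on either side of the fixture.
- done_tray: Grey tray for finished heads, fixed, 210 (x) x 130 (y) mm, walls 4 thick and 25 high, floor 4 thick; origin on the bench at its centre. It stands on the other side of the fixture from the stock tray.
- file: Flat file 330 mm long with a green handle, a bystander. Leave it where it is.
- square: Steel try square, a bystander. Leave it where it is.
- oil_can: Red oil can, 68 mm across, 85 mm tall plus spout, a bystander. Leave it where it is.
- blue_jar: Jar of marking blue, 54 mm across, 60 mm tall, a bystander. Leave it where it is.
- mug: White mug, 76 mm across, 90 mm tall, a bystander. Leave it where it is.
- hammer: Hammer 280 mm long, a bystander. Leave it where it is.
Things that resemble listed ones, but are neither listed nor needed, are in the scene too. What is shaped like the B1 but orange, purple or turquoise is not meant.

How it is judged:
On the way, in this order (a step that is already met when the one before it is completed fails the run):
1. the lever has dropped into the green (open) notch (value of joint lever above 0.88 rad and value of joint lever_out below 0.05 rad), for 0.3 s.
2. every finished head lies flat in the grey tray (x of F1 in the frame of done_tray between -0.1 and 0.1 m and y of F1 in the frame of done_tray between -0.06 and 0.06 m and z of F1 in the frame of done_tray between 0.008 and 0.022 m and angle between each of F1, F2, F3, F4's own x axis and vertical above 1.4 rad and x of F2 in the frame of done_tray between -0.1 and 0.1 m and y of F2 in the frame of done_tray between -0.06 and 0.06 m and z of F2 in the frame of done_tray between 0.008 and 0.022 m and x of F3 in the frame of done_tray between -0.1 and 0.1 m and y of F3 in the frame of done_tray between -0.06 and 0.06 m and z of F3 in the frame of done_tray between 0.008 and 0.022 m and x of F4 in the frame of done_tray between -0.1 and 0.1 m and y of F4 in the frame of done_tray between -0.06 and 0.06 m and z of F4 in the frame of done_tray between 0.008 and 0.022 m), for 0.2 s.
3. blank 1 lies fully down in slot 1 (x of B1 in the frame of slot1 between -0.0085 and 0.003 m and y of B1 in the frame of slot1 between -0.0045 and 0.0045 m and z of B1 in the frame of slot1 between 0.008 and 0.014 m and angle between the x axis of B1 and the x axis of fixture, either way round below 0.08 rad), for 0.2 s.
4. blank 2 lies fully down in slot 2 (x of B2 in the frame of slot2 between -0.0085 and 0.003 m and y of B2 in the frame of slot2 between -0.0045 and 0.0045 m and z of B2 in the frame of slot2 between 0.008 and 0.014 m and angle between the x axis of B2 and the x axis of fixture, either way round below 0.08 rad), for 0.2 s.
5. blank 3 lies fully down in slot 3 (x of B3 in the frame of slot3 between -0.0085 and 0.003 m and y of B3 in the frame of slot3 between -0.0045 and 0.0045 m and z of B3 in the frame of slot3 between 0.008 and 0.014 m and angle between the x axis of B3 and the x axis of fixture, either way round below 0.08 rad), for 0.2 s.
6. blank 4 lies fully down in slot 4 (x of B4 in the frame of slot4 between -0.0085 and 0.003 m and y of B4 in the frame of slot4 between -0.0045 and 0.0045 m and z of B4 in the frame of slot4 between 0.008 and 0.014 m and angle between the x axis of B4 and the x axis of fixture, either way round below 0.08 rad), for 0.2 s.
7. the lever has dropped back into the red (clamped) notch (value of joint lever below 0.12 rad and value of joint lever_out below 0.05 rad), for 0.3 s.
At the end, for the whole second after the job is handed in: Lever in the red notch (swing < 0.12, sideways < 0.05 rad); each blank in the slot of its number, against the stop rail (3 mm along, 4.5 mm across, 3 mm in height, 0.08 rad); every finished head flat (0.17 rad) on the grey tray's floor; all at rest (all of step 2 and all of step 7 and x of B1 in the frame of slot1 between -0.003 and 0.003 m and y of B1 in the frame of slot1 between -0.0045 and 0.0045 m and z of B1 in the frame of slot1 between 0.008 and 0.014 m and angle between the x axis of each of B1, B2, B3, B4 and the x axis of fixture, either way round below 0.08 rad and x of B2 in the frame of slot2 between -0.003 and 0.003 m and y of B2 in the frame of slot2 between -0.0045 and 0.0045 m and z of B2 in the frame of slot2 between 0.008 and 0.014 m and x of B3 in the frame of slot3 between -0.003 and 0.003 m and y of B3 in the frame of slot3 between -0.0045 and 0.0045 m and z of B3 in the frame of slot3 between 0.008 and 0.014 m and x of B4 in the frame of slot4 between -0.003 and 0.003 m and y of B4 in the frame of slot4 between -0.0045 and 0.0045 m and z of B4 in the frame of slot4 between 0.008 and 0.014 m and linear speed of each of F1, F2, F3, F4, B1, B2, B3, B4 below 0.02 m/s and velocity of joint lever between -0.05 and 0.05 rad/s); the robot touches nothing.
It fails at once if a bystander was moved by more than 3 cm (distance of any of file, square, oil_can, blue_jar, mug, hammer from where it was at the start of the episode above 0.03 m).
Of F1, F2, F3, F4 only 1 to 2 are there at a start; the rules pass over those that are not, and their reading is None.
Of B1, B2, B3, B4 only 3 to 4 are there at a start; the rules pass over those that are not, and their reading is None.
At some moment in a run one of B1, B2, B3, B4 may be knocked a few centimetres aside while the robot is not near it.
Once in a run the grip may slacken for a moment while it holds something.
It also fails if it takes over 210 s, if anything falls off the work surface, if the arm or the gripper's body presses on something with over 40 N, if the wrist force passes 120 N, or if a joint passes its speed limit or range.

## Robot

A 7-joint arm with a two-finger parallel gripper is mounted at the origin on the work surface. World frame = base frame: x ahead of the robot, y to its left, z up, the work surface at z = 0. Lengths are in m, angles in rad, forces in N, time in s.
With the tool pointing down it reaches from about 0.425 to 0.875 m from the base axis. Payload 4.7 kg.
Tool frame: the origin (TCP) lies midway between the tips of the shut fingers; the grasp point (between the pads) lies 19 mm behind it; z points along the fingers, y is the line along which they close (so a half turn about z gives the same grasp; the last joint's range is limited). The gripper opens to 87 mm and grips with 3 to 60 N. Pads are 19 mm wide; open, the fingers measure 117 mm over their backs; the gripper's body (75 mm by 190 mm) begins 51 mm behind the grasp point.
Start: joints at [1.335, 0.321, -0.07, 1.45, 0.023, 1.371, -0.057], TCP at [0.161, -0.63, 0.223] pointing down, gripper open.
Joint ranges: [-2.86, 2.86], [-0.3, 2.09], [-1.38, 1.24], [0.06, 2.45], [-1.56, 4.7], [0.09, 2.05], [-2.69, 2.69]. Speed limits (rad/s): [2.57, 2.57, 3.14, 3.14, 3.14, 3.14, 3.14].

## Interface

Orientations are given as a rotation vector (axis times angle).
In Python, from bench import ctrl gives the robot as it stands. The module is installed in compiled form; this text tells all that it offers.
- The arm moves only by the tool carry_out, never from a script. Its argument "steps" is a list of rows, each a list of 7 numbers: the turn, a rotation vector about the world's x, y, z in degrees, then the shift along the world's x, y, z in cm, then the opening, from 0 (shut) to 1 (fully open). A call has 1 to 12 rows; each row is the pose to reach, as a shift and turn from the pose commanded when the call began; what a row does not reach only later rows make up. A row lasts 1/10 s, in which the tool goes at most 50 mm and 8.59 degrees, less where a joint would pass 70% of its speed; a pose out of reach is approached as far as the arm can. A call with a gripper value outside its range is refused whole. The fingers move at their own pace and stop on an object; "squeeze" is the grip in N (left out, the last holds). Time passes only in rows, so rows that repeat a pose let the fingers close. It gives the time, the measured TCP pose, the force, the opening and the grip force at its end, in the units of the state.
- ctrl.get_state(): the state, without advancing time (a new reading comes with each control period).
- ctrl.get_image(name): name is "scene" or "side" or "wrist"; returns a dict with "pixels" (480x640x3 uint8, red, green, blue), "camera_matrix" (3x3 intrinsics, pixels), "cam_to_world" (4x4, takes a point from camera to world coordinates); the wrist camera has in their place "T_tool_cam" (4x4, takes a point from camera to tool coordinates, whose origin is the TCP and whose axes are the flange's). Camera axes: x right, y down, z forward; pixel columns grow to the right and rows downward; lengths in m; the calibration is good to about 2 mm. The wrist camera is an equidistant fisheye: a pixel r from the principal point sees the ray r / f radians off the axis. A picture is of the moment at which its call begins: read the wrist's pose just before it. There is no depth.
- ctrl.close_job(): hands the job in; it is judged then, once.
The state is a dict: "time": time; "joint_positions": joint angles; "qd": joint speeds; "joint_torque": joint torques, N m; "position": TCP position; "tool_rot": TCP orientation; "ft_force": force on the tool from outside, world axes, zero at the start; "torque": the same for the moment, N m; "grip_width": opening from 0.0 (shut) to 1.0 (fully open); "grip_force": force on a finger pad.
Only numpy, scipy, OpenCV 4.12 (cv2) and the standard library are available. Lean on these libraries where they do the work, as an engineer would, in place of code of your own. Each camera call takes 0.05 s, during which the arm holds its last target. There are 200 camera calls.

## Working session

There is one attempt and no reset: what is moved stays moved. The work goes in short steps, Python scripts to look and compute and a tool call to move; the robot and the scene stay as the last step left them, time stands still between calls to the robot, and variables do not carry over. Pictures are saved under pics/ and viewed, at most 14 in all, crops included, and the job is handed in when it is done.

Besides the shell and the picture viewer there is one more tool, called by a JSON object that holds its "op" and its "data". carry_out: Moves the arm, as the interface text tells. Its arguments: {"type":"object","properties":{"steps":{"type":"array","items":{"type":"array","items":{"type":"number"}}},"squeeze":{"type":"number"}},"required":["steps"]}

```bash
mkdir -p pics; cat > h.py <<'E'
import numpy as np, cv2, json
from bench import ctrl
from scipy.spatial.transform import Rotation as R
def snap(name,fn=None):
    s=ctrl.get_state(); im=ctrl.get_image(name)
    if fn:
        cv2.imwrite('pics/'+fn+'.png',im['pixels'][:,:,::-1])
        d={k:np.asarray(v).tolist() for k,v in im.items() if k!='pixels'}
        d['pos']=list(s['position']); d['rot']=list(np.ravel(s['tool_rot'])); json.dump(d,open('pics/'+fn+'.json','w'))
    return s,im
def ray(fn,u,v):
    d=json.load(open('pics/'+fn+'.json')); K=np.array(d['camera_matrix'])
    x=(u-K[0,2])/K[0,0]; y=(v-K[1,2])/K[1,1]
    if 'cam_to_world' in d: T=np.array(d['cam_to_world']); r=np.array([x,y,1.])
    else:
        W=np.eye(4); W[:3,:3]=R.from_rotvec(d['rot']).as_matrix(); W[:3,3]=d['pos']; T=W@np.array(d['T_tool_cam'])
        t=np.hypot(x,y); r=np.array([x/t*np.sin(t),y/t*np.sin(t),np.cos(t)]) if t>0 else np.array([0,0,1.])
    return T[:3,3],T[:3,:3]@r
def at(fn,u,v,z):
    o,r=ray(fn,u,v); return o+r*(z-o[2])/r[2]
def tri(*obs):
    A=np.zeros((3,3));b=np.zeros(3)
    for fn,u,v in obs:
        o,r=ray(fn,u,v); r=r/np.linalg.norm(r); P=np.eye(3)-np.outer(r,r); A+=P;b+=P@o
    return np.linalg.solve(A,b)
def proj(fn,p):
    d=json.load(open('pics/'+fn+'.json')); K=np.array(d['camera_matrix'])
    if 'cam_to_world' in d: T=np.array(d['cam_to_world'])
    else:
        W=np.eye(4); W[:3,:3]=R.from_rotvec(d['rot']).as_matrix(); W[:3,3]=d['pos']; T=W@np.array(d['T_tool_cam'])
    c=T[:3,:3].T@(np.asarray(p)-T[:3,3])
    if 'cam_to_world' in d: n=c[:2]/c[2]
    else:
        rr=np.hypot(c[0],c[1]); n=c[:2]/rr*np.arctan2(rr,c[2])
    return n[0]*K[0,0]+K[0,2],n[1]*K[1,1]+K[1,2]
E
python3 - <<'E'
from h import *
for n in ['scene','side','wrist']:
    s,im=snap(n,n+'0'); print(n,[(k,np.round(v,3).tolist()) for k,v in im.items() if k!='pixels'])
print(s)
E
```

```text
scene [('camera_matrix', [[544.347, 0.0, 312.932], [0.0, 544.347, 237.274], [0.0, 0.0, 1.0]]), ('cam_to_world', [[-0.535, 0.554, -0.638, 1.364], [0.845, 0.364, -0.392, 0.668], [0.015, -0.749, -0.663, 1.003], [0.0, 0.0, 0.0, 1.0]])]
side [('camera_matrix', [[472.377, 0.0, 325.498], [0.0, 472.377, 245.532], [0.0, 0.0, 1.0]]), ('cam_to_world', [[0.91, -0.258, 0.323, 0.108], [-0.414, -0.577, 0.704, -0.833], [0.005, -0.775, -0.632, 0.993], [0.0, 0.0, 0.0, 1.0]])]
wrist [('camera_matrix', [[371.648, 0.0, 322.526], [0.0, 371.648, 235.74], [0.0, 0.0, 1.0]]), ('T_tool_cam', [[-0.001, -0.952, -0.306, 0.084], [1.0, -0.001, 0.001, 0.0], [-0.001, -0.306, 0.952, -0.163], [0.0, 0.0, 0.0, 1.0]])]
{'time': 0.1, 'joint_positions': array([ 1.33511069,  0.32179034, -0.07007651,  1.45155354,  0.02262237,
        1.37078364, -0.05687808]), 'qd': array([-0.00182477, -0.00054837, -0.00018422, -0.00112588,  0.00023061,
       -0.0002575 , -0.00072463]), 'joint_torque': array([-3.26738837e-04, -4.92569697e+01, -4.05645836e-01, -3.13398814e+01,
       -6.40520034e-02,  3.94447229e-02,  7.91915363e-05]), 'position': array([ 0.16049661, -0.62936677,  0.22154362]), 'tool_rot': array([-3.11541084e+00, -3.91201696e-01,  5.22341267e-04]), 'ft_force': array([-0.04857553,  0.36968093, -0.33220352]), 'torque': array([-0.00020128, -0.00781988,  0.00906828]), 'grip_force': 0.0, 'grip_width': 1.0028981922891096}
```

View pics/scene0.png

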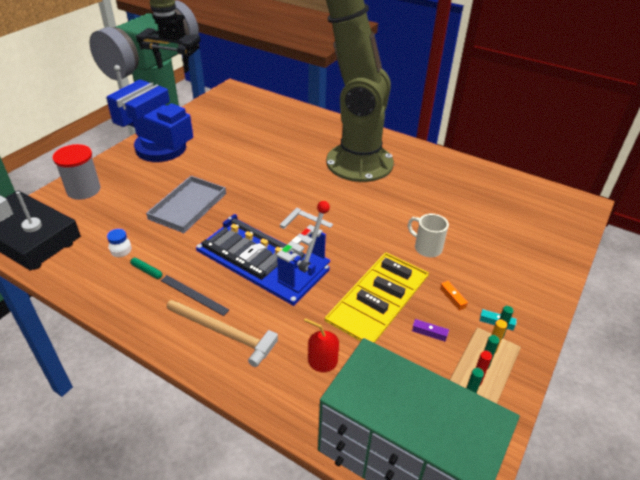

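View pics/side0.png

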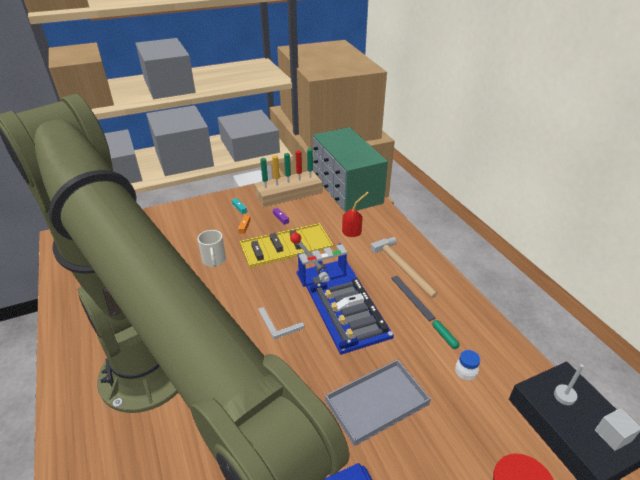

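The scene view shows the fixture around (265,255), the knob at (323,207), the yellow tray at (378,295) with 3 blanks, and the grey tray at (187,203). Next I'll take enlarged crops.

```bash
python3 - <<'E'
import cv2,numpy as np
a=cv2.imread('pics/scene0.png');b=cv2.imread('pics/side0.png')
A=cv2.resize(a[195:345,190:440],(800,480),interpolation=cv2.INTER_CUBIC)
B=cv2.resize(b[220:360,230:400],(728,600),interpolation=cv2.INTER_CUBIC)
cv2.imwrite('pics/sc.png',A);cv2.imwrite('pics/sd.png',B)
E
```

```text
(no output)
```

View pics/sc.png

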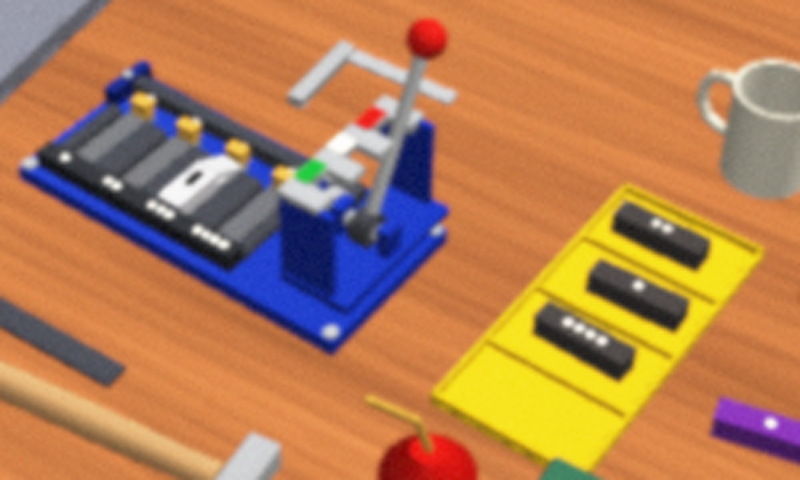

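View pics/sd.png

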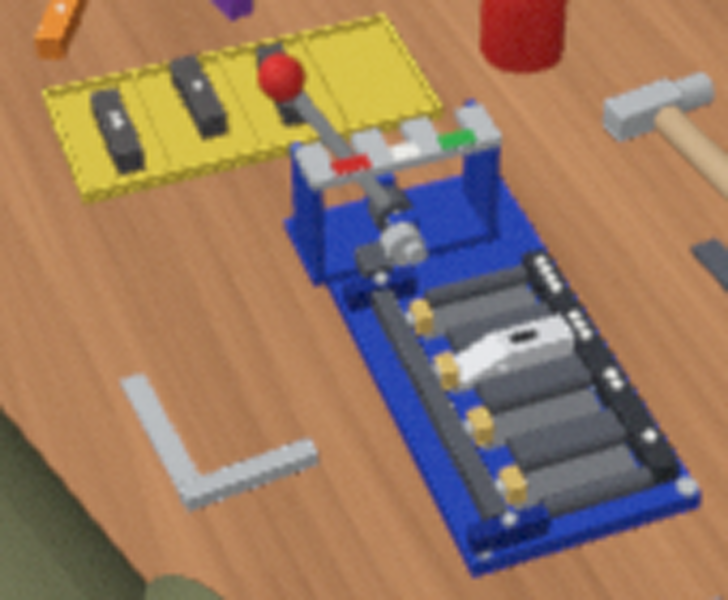

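The crops show F3 alone, in slot 3. The lever is at red, and blanks 2, 1 and 4 sit in the first three tray bays. The dots are visible in both views, so I can fit the fixture pose.

```bash
cat > m.py <<'E'
from h import *
from scipy.optimize import least_squares
sc=lambda u,v:('scene0',190+u/3.2,195+v/3.2)
sd=lambda u,v:('side0',230+u/4.282,220+v/4.2857)
D=[(sc(65,157),sd(650,436)),(sc(112,184),sd(613,378)),(sc(161,208),sd(580,325)),(sc(211,236),sd(546,273))]
K=(sc(427,38),sd(281,76))
if __name__=='__main__':
    P=[tri(*d) for d in D]; print(np.round(P,4)); k=tri(*K); print('knob',k)
    ys=[-.125,-.073,-.021,.031]
    def model(p):
        c,s=np.cos(p[2]),np.sin(p[2]); f=lambda x,y,z:np.array([p[0]+c*x-s*y,p[1]+s*x+c*y,z])
        return [f(p[3],y,.034) for y in ys]+[f(-.03-.16*np.sin(.5),.125,.178)]
    def res(p):
        r=[]
        for m,obs in zip(model(p),D+[K]):
            for o in obs: q=proj(o[0],m); r+=[q[0]-o[1],q[1]-o[2]]
        return r
    d=P[3]-P[0]; yaw0=np.arctan2(d[1],d[0])-np.pi/2
    s=least_squares(res,[P[2][0],P[2][1],yaw0,.046]); print(s.x, np.round(s.fun,1))
    for n,a,b in [('B2',(662,224),(117,120)),('B1',(638,286),(196,87)),('B4',(584,331),None)]:
        print(n,at(*sc(*a),.026), tri(sc(*a),sd(*b)) if b else '')
    for n,q in [('ytray',[(628,185),(763,250),(433,400)])]:
        for a in q: print(n,at(*sc(*a),.012))
    for a in [(149,206),(187,178),(226,186),(187,229)]: print('g sc',at('scene0',*a,.025))
    for a in [(327,398),(395,363),(430,400),(350,439)]: print('g sd',at('side0',*a,.025))
    for n,a,z in [('mug',(433,222),.09),('can',(323,340),.08),('spout',(306,320),.12),('jar',(119,238),.06)]: print(n,at('scene0',*a,z))
E
python3 m.py
```

```text
[[ 0.6027 -0.1194  0.0327]
 [ 0.6061 -0.0664  0.0322]
 [ 0.6082 -0.0155  0.0333]
 [ 0.6111  0.0373  0.0333]]
knob [0.46274641 0.14068724 0.17829732]
[ 0.56154593  0.00897627 -0.05787358  0.04839089] [-0.2 -0.2 -0.5 -0.6 -0.3 -0.6 -0.3 -0.4 -0.5  0.2 -0.5 -0.5 -0.5 -0.
 -0.  -0.3 -0.5  0.1 -0.4  0.1]
B2 [0.39592969 0.32718597 0.026     ] [0.39700492 0.32593193 0.02473674]
B1 [0.46826226 0.34155969 0.026     ] [0.46608896 0.34014957 0.02273568]
B4 [0.53257946 0.32821611 0.026     ] 
ytray [0.35548506 0.27817191 0.012     ]
ytray [0.36453636 0.40340987 0.012     ]
ytray [0.64152912 0.26198576 0.012     ]
g sc [ 0.56706223 -0.37828372  0.025     ]
g sc [ 0.40299726 -0.38171693  0.025     ]
g sc [ 0.36940732 -0.25583728  0.025     ]
g sc [ 0.58349263 -0.21837301  0.025     ]
g sd [ 0.37472375 -0.26639463  0.025     ]
g sd [ 0.56990458 -0.24620927  0.025     ]
g sd [ 0.59006984 -0.3692845   0.025     ]
g sd [ 0.37823656 -0.37803892  0.025     ]
mug [0.26076103 0.358576   0.09      ]
can [0.74019166 0.31400653 0.08      ]
spout [0.74230009 0.27235027 0.12      ]
jar [ 0.7345515  -0.30873619  0.06      ]
```

```bash
python3 - <<'E'
from m import *
a=cv2.imread('pics/scene0.png');w=cv2.imread('pics/wrist0.png')
A=cv2.resize(a[0:90,100:230],(780,540),interpolation=cv2.INTER_CUBIC)
cv2.imwrite('pics/gr.png',A)
c,s=np.cos(-.0579),np.sin(-.0579)
for n,p in [('green',(sc(311,170),sd(457,137))),('white',(sc(342,143),sd(403,152))),('red',(sc(370,118),sd(352,163)))]:
    q=tri(*p); d=q[:2]-[.5615,.0090]; print(n,q,'fix',c*d[0]+s*d[1],-s*d[0]+c*d[1])
E
```

```text
green [0.57547087 0.108981   0.11222491] fix 0.008161787887011607 0.10062191864330522
white [0.53619033 0.11092328 0.11109078] fix -0.031165322859807623 0.10028787261019903
red [0.50026867 0.11355659 0.11181863] fix -0.06717916393620083 0.1008380633548003
```

View pics/gr.png

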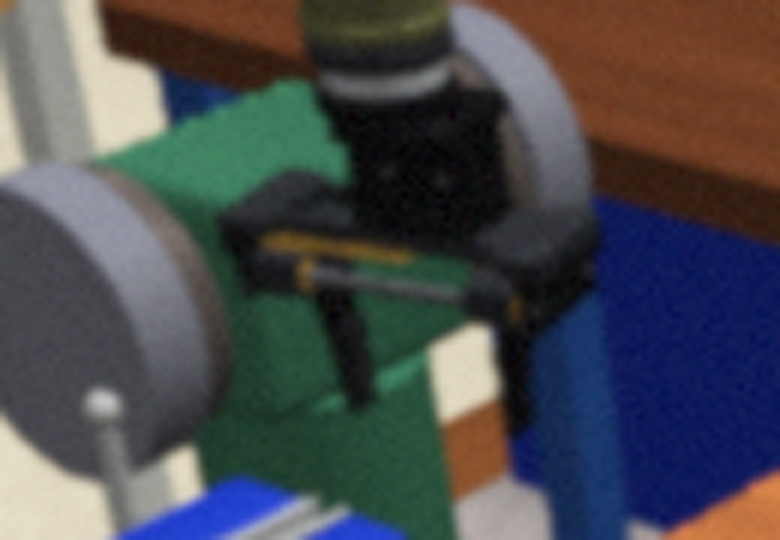

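The gripper body is 190 mm wide along the closing axis. It would hit the gate (fixture y about 100, z 112) in a crosswise placement in slot 4, so lengthwise gripping is better there. First I'll survey with the wrist camera.

{"op": "carry_out", "data": {"steps": [[0, 0, 0, 0, 0, 8, 1], [0, 0, 0, 0, 0, 8, 1], [0, 0, -17.6, 30, 32, 8, 1], [0, 0, -17.6, 30, 32, 8, 1], [0, 0, -17.6, 30, 32, 8, 1], [0, 0, -17.6, 30, 32, 8, 1], [0, 0, -17.6, 30, 32, 8, 1], [0, 0, -17.6, 30, 32, 8, 1], [0, 0, -17.6, 30, 32, 8, 1], [0, 0, -17.6, 30, 32, 8, 1], [0, 0, -17.6, 30, 32, 8, 1], [0, 0, -17.6, 30, 32, 8, 1]]}}

```text
time: 1.35
position: [0.4653, -0.3028, 0.3025]
tool_rot: [-3.138, 0.071, -0.003]
ft_force: [0.5, 0.6, 0.5]
grip_width: 1.002
grip_force: 0.0
```

```bash
python3 - <<'E'
from h import *
s,_=snap('wrist','w1'); print(s['time'],s['position'],s['tool_rot'])
E
```

```text
1.35 [ 0.46529569 -0.30279826  0.30251298] [-3.13766855e+00  7.14041753e-02 -3.11293130e-03]
```

{"op": "carry_out", "data": {"steps": [[0, 0, 0, 0, 45.5, 2, 1], [0, 0, 0, 0, 45.5, 2, 1], [0, 0, 0, 0, 45.5, 2, 1], [0, 0, 0, 0, 45.5, 2, 1], [0, 0, 0, 0, 45.5, 2, 1], [0, 0, 0, 0, 45.5, 2, 1], [0, 0, 0, 0, 45.5, 2, 1], [0, 0, 0, 0, 45.5, 2, 1], [0, 0, 0, 0, 45.5, 2, 1], [0, 0, 0, 0, 45.5, 2, 1], [0, 0, 0, 0, 45.5, 2, 1], [0, 0, 0, 0, 45.5, 2, 1]]}}

```text
time: 2.6
position: [0.4611, 0.1425, 0.3222]
tool_rot: [3.139, -0.095, -0.001]
ft_force: [-0.0, -1.0, -0.3]
grip_width: 1.004
grip_force: 0.0
```

```bash
python3 - <<'E'
from h import *
s,_=snap('wrist','w2'); print(s['time'],s['position'],s['tool_rot'])
a=cv2.imread('pics/w2.png'); cv2.imwrite('pics/w2s.png',cv2.resize(a,(800,600),interpolation=cv2.INTER_CUBIC))
E
```

```text
2.6 [0.46111728 0.14254834 0.32224767] [ 3.13891248e+00 -9.54446432e-02 -8.51610910e-04]
```

View pics/w2s.png

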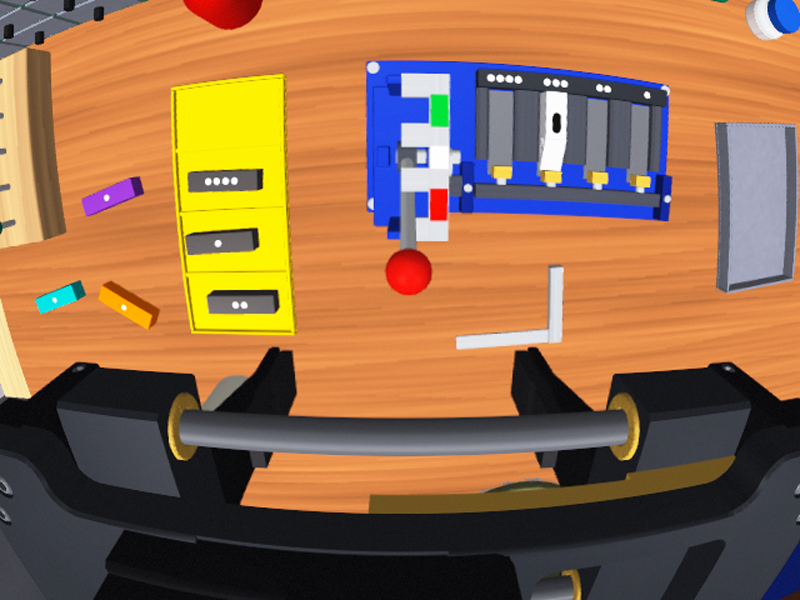

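The picture is sharp: knob (408,272), F3 (553,125), and blanks 4/1/2 at (225,181), (221,242), (243,301) (in 1.25x pixels). I'll measure all of these from here.

```bash
python3 - <<'E'
from m import *
w=lambda u,v:('w2',(u+.5)/1.25-.5,(v+.5)/1.25-.5)
print('knob',at(*w(408,272),.178),tri(w(408,272),*K))
for n,p,d in [('1',(647,95),D[0]),('2',(603,88.5),D[1]),('3',(556,83),D[2]),('4',(505,78.5),D[3])]: print(n,at(*w(*p),.034),tri(w(*p),*d))
o=np.array([.5615,.0090,0]);c,s=np.cos(-.0579),np.sin(-.0579)
F=lambda x,y,z:o+np.array([c*x-s*y,s*x+c*y,z])
print('pred dots',[np.round(F(.0484,y,.034),4) for y in (-.125,-.073,-.021,.031)],'knob',F(-.1067,.125,.178))
for n,p in [('B4l',(190,181)),('B4r',(261,179)),('B1l',(188,243)),('B1r',(257,239)),('B2l',(210,301)),('B2r',(277,301)),('d4',(222,181)),('d1',(218,243)),('d2',(239,304.5))]: print(n,np.round(at(*w(*p),.026),4))
for n,p in [('yt',(285,75)),('yt',(172,89)),('yt',(295,333)),('yt',(191,331)),]: print(n,np.round(at(*w(*p),.012),4))
print('gray',[np.round(at(*w(*p),.025),4) for p in [(717,123),(720,291),(796,124)]])
print('gate',[np.round(at(*w(*p),.112),4) for p in [(449,75),(449,240)]])
print('F3',[np.round(at(*w(*p),.038),4) for p in [(553,92),(568,92),(540,92),(556,124)]])
E
```

```text
knob [0.46288955 0.13847522 0.178     ] [0.46265705 0.13969886 0.17837752]
1 [ 0.60308724 -0.1219257   0.034     ] [ 0.60266246 -0.12039949  0.03353139]
2 [ 0.60625498 -0.06947507  0.034     ] [ 0.60595042 -0.06774589  0.03313217]
3 [ 0.6094209  -0.01809774  0.034     ] [ 0.60848711 -0.01647971  0.03400702]
4 [0.61286113 0.03391356 0.034     ] [0.61153495 0.03602441 0.03408612]
pred dots [array([ 0.6026, -0.1186,  0.034 ]), array([ 0.6056, -0.0667,  0.034 ]), array([ 0.6086, -0.0148,  0.034 ]), array([0.6116, 0.0371, 0.034 ])] knob [0.46221226 0.13996501 0.178     ]
B4l [0.5374 0.3613 0.026 ]
B4r [0.5295 0.2811 0.026 ]
B1l [0.4713 0.374  0.026 ]
B1r [0.4681 0.293  0.026 ]
B2l [0.4042 0.3592 0.026 ]
B2r [0.3995 0.2804 0.026 ]
d4 [0.5326 0.3241 0.026 ]
d1 [0.4679 0.3379 0.026 ]
d2 [0.3981 0.3248 0.026 ]
yt [0.6348 0.2509 0.012 ]
yt [0.642  0.3804 0.012 ]
yt [0.3562 0.2696 0.012 ]
yt [0.3643 0.3992 0.012 ]
gray [array([ 0.581 , -0.2249,  0.025 ]), array([ 0.3781, -0.2461,  0.025 ]), array([ 0.5949, -0.3691,  0.025 ])]
gate [array([0.6046, 0.0968, 0.112 ]), array([0.4703, 0.1036, 0.112 ])]
F3 [array([ 0.5996, -0.013 ,  0.038 ]), array([ 0.6002, -0.0289,  0.038 ]), array([5.992e-01, 4.000e-04, 3.800e-02]), array([ 0.5675, -0.0146,  0.038 ])]
```

{"op": "carry_out", "data": {"steps": [[0, 0, 0, 0.1, -0.3, -8, 1], [0, 0, 0, 0.1, -0.3, -12, 1], [0, 0, 0, 0.1, -0.3, -16.3, 1], [0, 0, 0, 0.1, -0.3, -16.3, 1], [0, 0, 0, 0.1, -0.3, -16.3, 0.2], [0, 0, 0, 0.1, -0.3, -16.3, 0.2], [0, 0, 0, 0.1, -0.3, -16.3, 0.2], [0, 0, 0, 0.1, -0.3, -16.3, 0.2], [0, 0, 0, 0.1, -0.3, -16.3, 0.2]], "squeeze": 20}}

```text
time: 3.55
position: [0.4625, 0.1423, 0.1609]
tool_rot: [3.14, -0.09, 0.004]
ft_force: [0.4, 0.0, -0.0]
grip_width: 0.632
grip_force: 0.0
```

{"op": "carry_out", "data": {"steps": [[0, 0, 0, 0, 0, 0, 0.2], [0, 0, 0, 0, 0, 0, 0.2], [0, 0, 0, 0, 0, 0, 0.2], [0, 0, 0, 0, 0, 0, 0.2], [0, 0, 0, 0, 0, 0, 0.2]]}}

```text
time: 4.05
position: [0.4617, 0.1415, 0.1597]
tool_rot: [3.139, -0.091, -0.0]
ft_force: [-0.6, -2.9, 2.8]
grip_width: 0.35
grip_force: 20.0
```

{"op": "carry_out", "data": {"steps": [[0, 0, 0, 0.1, 1.7, -0.1, 0.2], [0, 0, 0, 0.3, 3.4, -0.3, 0.2], [0, 0, 0, 0.3, 3.4, -0.3, 0.2], [0, 0, 0, 2.1, 3.3, 0.6, 0.2], [0, 0, 0, 4.0, 3.2, 1.2, 0.2], [0, 0, 0, 5.9, 3.05, 1.6, 0.2], [0, 0, 0, 7.85, 2.95, 1.7, 0.2], [0, 0, 0, 9.8, 2.85, 1.6, 0.2], [0, 0, 0, 11.7, 2.7, 1.2, 0.2], [0, 0, 0, 13.6, 2.6, 0.6, 0.2], [0, 0, 0, 15.4, 2.5, -0.2, 0.2], [0, 0, 0, 15.4, 2.5, -0.2, 0.2]]}}

```text
time: 5.25
position: [0.618, 0.164, 0.156]
tool_rot: [3.139, -0.096, -0.0]
ft_force: [1.2, -5.7, 0.4]
grip_width: 0.355
grip_force: 20.0
```

{"op": "carry_out", "data": {"steps": [[0, 0, 0, -0.1, -1.7, 0.1, 0.2], [0, 0, 0, -0.2, -3.3, 0.3, 0.2], [0, 0, 0, -0.2, -3.3, 0.3, 0.2]]}}

```text
time: 5.55
position: [0.6142, 0.131, 0.1606]
tool_rot: [3.139, -0.097, 0.0]
ft_force: [2.1, -1.9, 0.0]
grip_width: 0.349
grip_force: 20.0
```

{"op": "carry_out", "data": {"steps": [[0, 0, 0, 0, 0, 0, 0.8], [0, 0, 0, 0, 0, 0, 0.8], [0, 0, 0, 0, 0, 0, 0.8], [0, 0, 0, 0, 0, 0, 0.8], [0, 0, 0, 0, 0, 5, 0.8], [0, 0, 0, 0, 0, 9, 0.8], [0, 0, 0, -4.4, -14.4, 6, 0.5], [0, 0, 0, -4.4, -14.4, 6, 0.5], [0, 0, 0, -4.4, -14.4, 6, 0.5], [0, 0, 0, -4.4, -14.4, 6, 0.5], [0, 0, 0, -4.4, -14.4, 6, 0.5]]}}

```text
time: 6.65
position: [0.5692, -0.0112, 0.2203]
tool_rot: [3.14, -0.095, -0.001]
ft_force: [-0.5, 0.5, 1.5]
grip_width: 0.516
grip_force: 0.0
```

```bash
python3 - <<'E'
from h import *
s,_=snap('wrist','w3'); print(s['time'],s['position'],s['tool_rot'],s['grip_width'])
a=cv2.imread('pics/w3.png'); cv2.imwrite('pics/w3s.png',cv2.resize(a,(800,600),interpolation=cv2.INTER_CUBIC))
E
```

```text
6.65 [ 0.5691546  -0.01121564  0.22028889] [ 3.14000248e+00 -9.51561613e-02 -1.25701447e-03] 0.515828413202969
```

View pics/w3s.png

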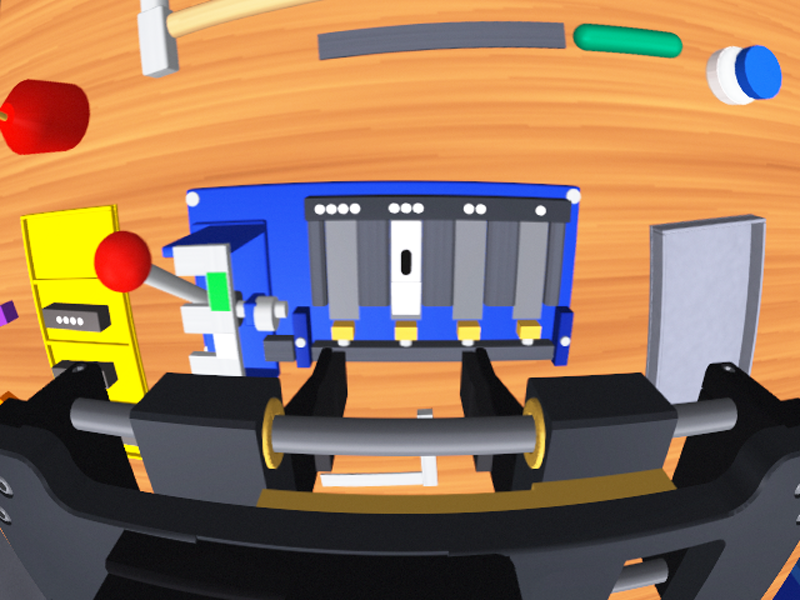

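Lever in green, F3 in slot 3 centred under the fingers at (406,262). I'll measure F3, the dots and the grey tray here.

```bash
python3 - <<'E'
from m import *
w=lambda u,v:('w3',(u+.5)/1.25-.5,(v+.5)/1.25-.5)
o=np.array([.5615,.0090,0]);c,s=np.cos(-.0579),np.sin(-.0579)
def inv(q): d=q[:2]-o[:2]; return np.round([c*d[0]+s*d[1],-s*d[0]+c*d[1]],4)
for n,p in [('d1',(541,210)),('d2',(475,209)),('d3',(406,208.5)),('d4',(338,209))]:
    q=at(*w(*p),.034); print(n,q,inv(q))
for n,p in [('L',(392,262)),('R',(421,262)),('hole',(406,262)),('railend',(406,221)),('peak?',(406,283))]:
    q=at(*w(*p),.038);print(n,q,inv(q))
print('slot3 edges',[inv(at(*w(*p),.026)) for p in [(391,225),(423,225),(386,300),(425,300)]])
print('hole tri',tri(w(406,262),('w2',(556+.5)/1.25-.5,(124+.5)/1.25-.5)))
print('gray',[np.round(at(*w(*p),.025),4) for p in [(650,226),(764,216),(715,123)]],np.round(at('w2',(717+.5)/1.25-.5,(123+.5)/1.25-.5,.025),4))
E
```

```text
d1 [ 0.60362697 -0.12105249  0.034     ] [ 0.0496 -0.1274]
d2 [ 0.60619199 -0.06869979  0.034     ] [ 0.0491 -0.075 ]
d3 [ 0.6092838  -0.01637192  0.034     ] [ 0.0492 -0.0226]
d4 [0.61250949 0.0350665  0.034     ] [0.0494 0.029 ]
L [ 0.56936172 -0.00321386  0.038     ] [ 0.0086 -0.0117]
R [ 0.56799826 -0.025351    0.038     ] [ 0.0085 -0.0339]
hole [ 0.56869531 -0.0138975   0.038     ] [ 0.0085 -0.0224]
railend [ 0.60033409 -0.01580232  0.038     ] [ 0.0402 -0.0225]
peak? [ 0.55198502 -0.01289569  0.038     ] [-0.0082 -0.0224]
slot3 edges [array([ 0.0353, -0.0109]), array([ 0.0352, -0.0358]), array([-0.0261, -0.0062]), array([-0.0262, -0.0379])]
hole tri [ 0.56802069 -0.01432699  0.03745917]
gray [array([ 0.5872, -0.2252,  0.025 ]), array([ 0.597 , -0.3649,  0.025 ]), array([ 0.6809, -0.2955,  0.025 ])] [ 0.581  -0.2249  0.025 ]
```

{"op": "carry_out", "data": {"steps": [[0, 0, 0, 0.1, -0.2, -6, 0.5], [0, 0, 0, 0.1, -0.2, -11, 0.5], [0, 0, 0, 0.1, -0.2, -15, 0.5], [0, 0, 0, 0.1, -0.2, -17.5, 0.5], [0, 0, 0, 0.1, -0.2, -19.0, 0.5], [0, 0, 0, 0.1, -0.2, -19.0, 0.5], [0, 0, 0, 0.1, -0.2, -19.0, 0.1], [0, 0, 0, 0.1, -0.2, -19.0, 0.1], [0, 0, 0, 0.1, -0.2, -19.0, 0.1], [0, 0, 0, 0.1, -0.2, -19.0, 0.1], [0, 0, 0, 0.1, -0.2, -19.0, 0.1], [0, 0, 0, 0.1, -0.2, -19.0, 0.1]], "squeeze": 45}}

```text
time: 7.9
position: [0.5719, -0.0126, 0.0321]
tool_rot: [3.139, -0.091, 0.004]
ft_force: [0.1, -1.7, 6.4]
grip_width: 0.241
grip_force: 45.0
```

{"op": "carry_out", "data": {"steps": [[0, 0, 0, 0, 0, 1.5, 0.1], [0, 0, 0, 0, 0, 4, 0.1], [0, 0, 0, 0, 0, 8, 0.1], [0, 0, 0, -3, -8, 10, 0.1], [0, 0, 0, -5, -13, 10, 0.1], [0, 0, 0, -6, -18, 10, 0.1], [0, 0, 0, -7.5, -23, 10, 0.1], [0, 0, 0, -8.7, -28, 10, 0.1], [0, 0, 0, -8.7, -29.7, 10, 0.1], [0, 0, 0, -8.7, -29.7, 8, 0.1]]}}

```text
time: 8.9
position: [0.4821, -0.3179, 0.1132]
tool_rot: [3.133, -0.105, 0.005]
ft_force: [0.3, -1.1, -3.5]
grip_width: 0.24
grip_force: 45.0
```

```bash
python3 - <<'E'
from h import *
s,_=snap('wrist','w4'); print(s['time'],s['position'],s['tool_rot'],s['grip_width'])
s2,_=snap('side','s4')
a=cv2.imread('pics/w4.png'); b=cv2.imread('pics/s4.png')
A=a[100:400]; B=cv2.resize(b[240:440,300:560],(390,300),interpolation=cv2.INTER_CUBIC)
out=np.zeros((600,640,3),np.uint8); out[:300]=A; out[300:,:390]=B
cv2.imwrite('pics/c4.png',out)
E
```

```text
8.9 [ 0.48212583 -0.31787083  0.11316967] [ 3.13306019 -0.10524999  0.00512928] 0.24006029943760476
```

View pics/c4.png

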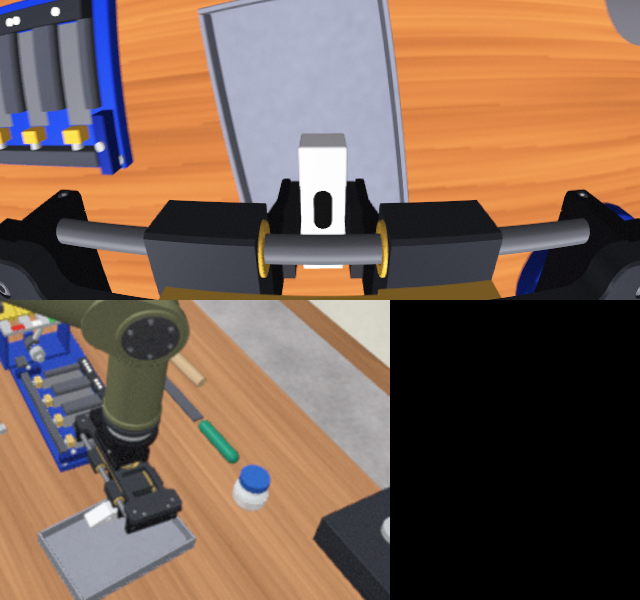

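{"op": "carry_out", "data": {"steps": [[0, 0, 0, 0, 0.3, -4, 0.1], [0, 0, 0, 0, 0.3, -7, 0.1], [0, 0, 0, 0, 0.3, -8.5, 0.1], [0, 0, 0, 0, 0.3, -9.0, 0.1], [0, 0, 0, 0, 0.3, -9.0, 0.1]]}}

```text
time: 9.5
position: [0.4844, -0.3048, 0.0214]
tool_rot: [-3.14, 0.088, -0.0]
ft_force: [0.2, -0.3, -2.6]
grip_width: 0.246
grip_force: 45.0
```

{"op": "carry_out", "data": {"steps": [[0, 0, 0, 0, 0, -0.15, 0.1], [0, 0, 0, 0, 0, -0.15, 0.1], [0, 0, 0, 0, 0, -0.15, 0.6], [0, 0, 0, 0, 0, -0.15, 0.6], [0, 0, 0, 0, 0, -0.15, 0.6], [0, 0, 0, 0, 0, -0.15, 0.6], [0, 0, 0, 0, 0, 5, 0.6], [0, 0, 0, 0, 0, 10, 0.6], [0, 0, 0, 0, 0, 13, 0.6]]}}

```text
time: 10.4
position: [0.4851, -0.3063, 0.1544]
tool_rot: [3.138, -0.089, 0.006]
ft_force: [-0.0, -0.3, -0.3]
grip_width: 0.599
grip_force: 0.0
```

```bash
python3 - <<'E'
from h import *
s,_=snap('wrist','w5'); print(s['time'],s['position'],s['joint_positions'],s['ft_force'])
a=cv2.imread('pics/w5.png'); cv2.imwrite('pics/w5s.png',a[60:320,150:500])
E
```

```text
10.4 [ 0.48512503 -0.30629733  0.15437972] [ 1.04204184  0.25147045 -0.60433307  1.72053984  0.15226228  1.21223783
 -1.22843667] [-0.01660867 -0.28455332 -0.28752353]
```

View pics/w5s.png

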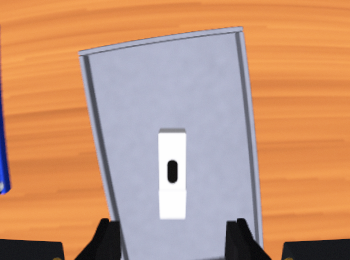

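Head is flat in the grey tray, clear of the walls. Next I'll fetch blank 1.

{"op": "carry_out", "data": {"steps": [[0, 0, 0, 0, 3, 4, 0.6], [0, 0, 8, -1.7, 8, 9, 0.6], [0, 0, 16, -1.7, 13, 9, 0.6], [0, 0, 24, -1.7, 18, 9, 0.6], [0, 0, 32, -1.7, 23, 9, 0.6], [0, 0, 40, -1.7, 28, 9, 0.6], [0, 0, 48, -1.7, 33, 9, 0.6], [0, 0, 56, -1.7, 38, 9, 0.6], [0, 0, 64, -1.7, 43, 9, 0.6], [0, 0, 72, -1.7, 48, 9, 0.6], [0, 0, 80, -1.7, 53, 9, 0.6], [0, 0, 88, -1.7, 58, 9, 0.6]]}}

```text
time: 11.65
position: [0.4667, 0.2585, 0.241]
tool_rot: [2.315, 2.12, 0.002]
ft_force: [1.6, -1.0, -0.2]
grip_width: 0.6
grip_force: 0.0
```

{"op": "carry_out", "data": {"steps": [[0, 0, 3, 0, 5, 0, 0.45], [0, 0, 3, 0, 6.4, 0, 0.45], [0, 0, 3, 0, 6.4, -3, 0.45], [0, 0, 3, 0, 6.4, -3, 0.45], [0, 0, 3, 0, 6.4, -3, 0.45]]}}

```text
time: 12.15
position: [0.4666, 0.3202, 0.2103]
tool_rot: [-2.266, -2.176, 0.002]
ft_force: [-1.0, 1.2, 0.6]
grip_width: 0.455
grip_force: 0.0
```

```bash
python3 - <<'E'
from h import *
s,_=snap('wrist','w6'); print(s['time'],s['position'],s['tool_rot'],s['ft_force'])
a=cv2.imread('pics/w6.png'); cv2.imwrite('pics/w6s.png',cv2.resize(a[:360],(800,450),interpolation=cv2.INTER_CUBIC))
E
```

```text
12.15 [0.46655274 0.32021711 0.21032474] [-2.26579709 -2.17604225  0.00227086] [-1.04312919  1.16188007  0.63288871]
```

View pics/w6s.png

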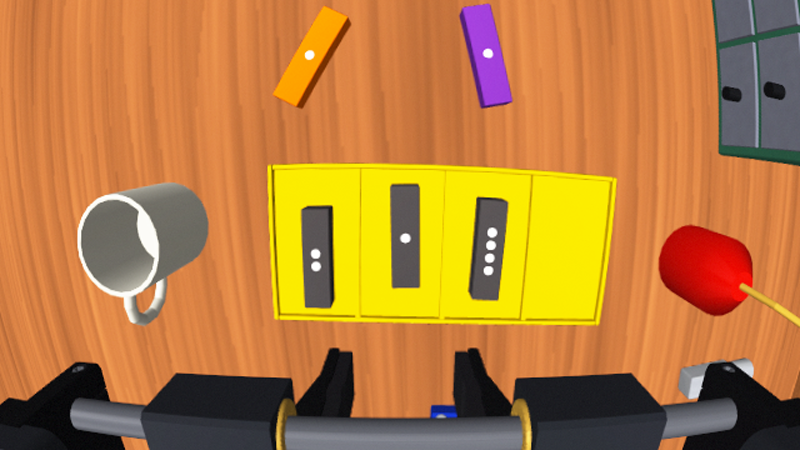

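Blanks 2, 1 and 4 have dot centres at (316,260), (405,238) and (490,251). The mug is clear to the left.

```bash
cat > f.py <<'E'
from h import *
O=np.array([.5615,.0085]);c,s=np.cos(-.0579),np.sin(-.0579)
def inv(q): d=np.asarray(q)[:2]-O; return np.round([c*d[0]+s*d[1],-s*d[0]+c*d[1]],4)
def F(x,y): return np.round(O+[c*x-s*y,s*x+c*y],4)
def W(fn): return lambda u,v:(fn,(u+.5)/1.25-.5,(v+.5)/1.25-.5)
E
python3 - <<'E'
from f import *
w=W('w6'); w2=W('w2')
for n,p,q in [('d1',(405,238),(218,243)),('d2',(316,260),(239,304.5)),('d4',(490,251),(222,181))]:
    print(n,np.round(at(*w(*p),.026),4),'tri',np.round(tri(w(*p),w2(*q)),4))
for n,p in [('B1',[(404,185),(406,287),(391,238),(419,238)]),('B2',[(316,208),(317,304)]),('B4',[(492,199),(487,299)])]: print(n,[np.round(at(*w(*x),.026)[:2],4) for x in p])
print('mug',[np.round(at(*w(*p),.09),3) for p in [(158,230),(119,245)]], 'slot1',F(-.003,-.125),'slot2',F(-.003,-.073),'slot4',F(-.003,.031))
E
```

```text
d1 [0.4681 0.3377 0.026 ] tri [0.468  0.3377 0.0263]
d2 [0.3982 0.3237 0.026 ] tri [0.3987 0.3241 0.0278]
d4 [0.5333 0.3253 0.026 ] tri [0.533  0.3248 0.0247]
B1 [array([0.4689, 0.3781]), array([0.4673, 0.2988]), array([0.4574, 0.3381]), array([0.4787, 0.3373])]
B2 [array([0.4016, 0.3642]), array([0.3956, 0.2876])]
B4 [array([0.5349, 0.3657]), array([0.5313, 0.2862])]
mug [array([0.301, 0.366, 0.09 ]), array([0.266, 0.359, 0.09 ])] slot1 [ 0.5513 -0.1161] slot2 [ 0.5543 -0.0642] slot4 [0.5603 0.0396]
```

{"op": "carry_out", "data": {"steps": [[0, 0, 1, 0.1, 1.8, -5, 0.45], [0, 0, 1, 0.1, 1.8, -10, 0.45], [0, 0, 1, 0.1, 1.8, -15, 0.45], [0, 0, 1, 0.1, 1.8, -18, 0.45], [0, 0, 1, 0.1, 1.8, -19.3, 0.45], [0, 0, 1, 0.1, 1.8, -19.3, 0.45], [0, 0, 1, 0.1, 1.8, -19.3, 0.1], [0, 0, 1, 0.1, 1.8, -19.3, 0.1], [0, 0, 1, 0.1, 1.8, -19.3, 0.1], [0, 0, 1, 0.1, 1.8, -19.3, 0.1], [0, 0, 1, 0.1, 1.8, -19.3, 0.1]], "squeeze": 50}}

```text
time: 13.3
position: [0.4688, 0.3396, 0.0194]
tool_rot: [2.246, 2.195, 0.004]
ft_force: [-1.2, -1.3, 6.6]
grip_width: 0.243
grip_force: 50.0
```

{"op": "carry_out", "data": {"steps": [[0, 0, 0, 0, 0, 2, 0.1], [0, 0, 0, 0, 0, 6, 0.1], [0, 0, 0, 0, 0, 11, 0.1], [0, 0, 0, 0, 0, 16, 0.1], [0, 0, -8, 1, -2, 20, 0.1], [0, 0, -16, 2, -7, 21, 0.1], [0, 0, -24, 3, -11, 21, 0.1], [0, 0, -32, 3.5, -16, 21, 0.1], [0, 0, -40, 4, -20, 21, 0.1], [0, 0, -48, 5, -25, 21, 0.1], [0, 0, -56, 6, -30, 21, 0.1], [0, 0, -64, 7, -35, 21, 0.1]]}}

```text
time: 14.5
position: [0.5367, -0.0102, 0.2277]
tool_rot: [3.069, 0.664, 0.0]
ft_force: [1.2, 0.8, -2.2]
grip_width: 0.245
grip_force: 50.0
```

{"op": "carry_out", "data": {"steps": [[0, 0, -8, 0, -5, -3, 0.1], [0, 0, -16, 1, -10, -6, 0.1], [0, 0, -24, 1.3, -10.4, -10, 0.1], [0, 0, -28, 1.3, -10.4, -12, 0.1], [0, 0, -28, 1.3, -10.4, -12, 0.1], [0, 0, -28, 1.3, -10.4, -12, 0.1]]}}

```text
time: 15.1
position: [0.5502, -0.1112, 0.1081]
tool_rot: [-3.14, 0.085, 0.0]
ft_force: [1.3, 0.2, -2.1]
grip_width: 0.244
grip_force: 50.0
```

```bash
python3 - <<'E'
from h import *
s,_=snap('wrist','w7'); print(s['time'],s['position'],s['tool_rot'],s['grip_width'])
a=cv2.imread('pics/w7.png'); cv2.imwrite('pics/w7s.png',cv2.resize(a[:360],(800,450),interpolation=cv2.INTER_CUBIC))
E
```

```text
15.1 [ 0.55022511 -0.11115713  0.10807227] [-3.13978911e+00  8.51550562e-02  2.54639831e-05] 0.2440281710752443
```

View pics/w7s.png

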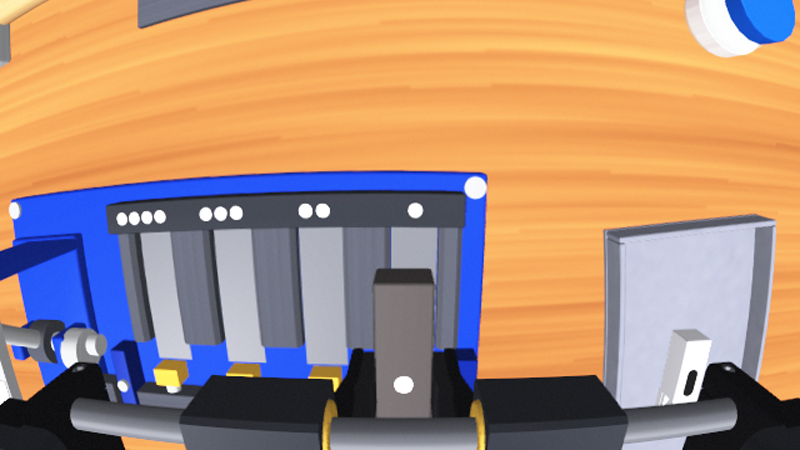

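Blank 1 is held with its dot at (403,384). The slot 1 rail dot is at (415,211), so I'll compare the two in the same view.

```bash
python3 - <<'E'
from f import *
w=W('w7')
for y,p in [(-125,(415,211)),(-73,(314,211)),(-21,(221,213)),(31,(141,217))]:
    q=at(*w(*p),.034); print(y,np.round(q,4),inv(q))
q=at(*w(403,384),.1166); print('blankdot',q,inv(q)); 
a=at(*w(376,281),.1166);b=at(*w(433,281),.1166);print('end',(a+b)/2,inv((a+b)/2),np.linalg.norm(a-b))
print('slot',F(-.003,-.125))
E
```

```text
-125 [ 0.603  -0.1205  0.034 ] [ 0.0489 -0.1264]
-73 [ 0.6064 -0.0684  0.034 ] [ 0.0493 -0.0741]
-21 [ 0.61   -0.0165  0.034 ] [ 0.0499 -0.0221]
31 [0.6134 0.0354 0.034 ] [0.0503 0.0299]
blankdot [ 0.54955704 -0.11136648  0.1166    ] [-0.005  -0.1204]
end [ 0.58980479 -0.11411812  0.1166    ] [ 0.0354 -0.1208] 0.019747471056853507
slot [ 0.5513 -0.1161]
```

{"op": "carry_out", "data": {"steps": [[0, 0, 0, 0.1, -0.5, -2, 0.1], [0, 0, 0, 0.1, -0.5, -5, 0.1], [0, 0, 0, 0.1, -0.5, -6, 0.1], [0, 0, 0, 0.1, -0.5, -6.5, 0.1], [0, 0, 0, 0.1, -0.5, -7.0, 0.1], [0, 0, 0, 0.1, -0.5, -7.4, 0.1], [0, 0, 0, 0.1, -0.5, -7.4, 0.1]]}}

```text
time: 15.85
position: [0.5514, -0.1172, 0.034]
tool_rot: [3.14, -0.09, 0.001]
ft_force: [-0.3, 0.1, -2.7]
grip_width: 0.24
grip_force: 50.0
```

{"op": "carry_out", "data": {"steps": [[0, 0, 0, 0, 0, -0.4, 0.1], [0, 0, 0, 0, 0, -0.4, 0.1], [0, 0, 0, 0, 0, -0.4, 0.45], [0, 0, 0, 0, 0, -0.4, 0.45], [0, 0, 0, 0, 0, -0.4, 0.45], [0, 0, 0, 0, 0, -0.4, 0.45], [0, 0, 0, 0, 0, 4, 0.45], [0, 0, 0, 0, 5, 9, 0.7], [0, 0, 0, 0, 10, 14, 1], [0, 0, 0, 0, 15, 19, 1]]}}

```text
time: 16.85
position: [0.5509, -0.01, 0.1811]
tool_rot: [3.14, -0.091, 0.0]
ft_force: [0.8, -1.3, 0.7]
grip_width: 0.638
grip_force: 0.0
```

{"op": "carry_out", "data": {"steps": [[0, 0, 0, -5, 5, 0, 1], [0, 0, 0, -8, 10, 0, 1], [0, 0, 0, -10, 15, 0, 1], [0, 0, 0, -13, 19, 0, 1], [0, 0, -1.2, -15.3, 24, 0, 1], [0, 0, -1.2, -15.3, 29, 0, 1], [0, 0, -1.2, -15.3, 29, 0, 1], [0, 0, -1.2, -15.3, 29, 0, 1]]}}

```text
time: 17.65
position: [0.3956, 0.2846, 0.1803]
tool_rot: [-3.136, 0.108, 0.0]
ft_force: [-1.3, 0.5, -0.4]
grip_width: 1.0
grip_force: 0.0
```

```bash
python3 - <<'E'
from h import *
s,_=snap('wrist','w8'); print(s['time'],s['position'],s['tool_rot'],s['grip_width'])
a=cv2.imread('pics/w8.png'); cv2.imwrite('pics/w8s.png',cv2.resize(a[:360],(800,450),interpolation=cv2.INTER_CUBIC))
E
```

```text
17.65 [0.39560334 0.28456871 0.18029703] [-3.13621520e+00  1.08351477e-01  4.66666016e-06] 0.9996930002736906
```

View pics/w8s.png

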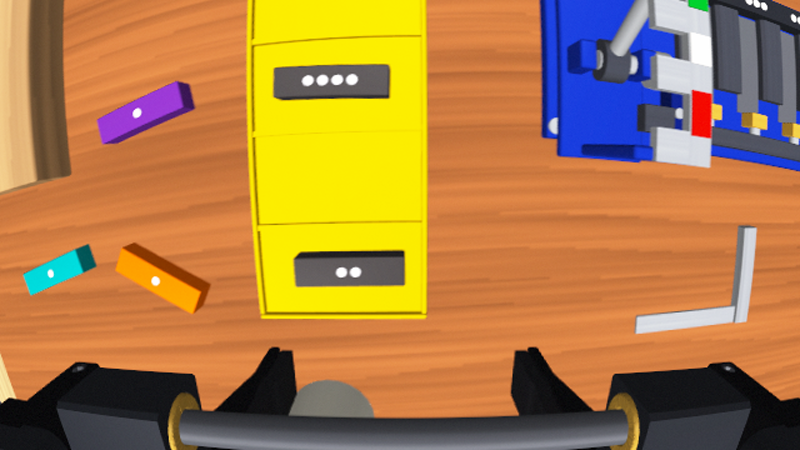

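Blank 2 dots are at (349,272) and blank 4 dots at (330,80), with bay 2 empty. I'll measure blank 2 for the lengthwise grip.

```bash
python3 - <<'E'
from f import *
w=W('w8'); w6=W('w6')
print('d2',at(*w(349,272),.026),tri(w(349,272),w6(316,260)))
print('ends',at(*w(297,272),.026),at(*w(405,270),.026))
print('d4',at(*w(330,80),.026),tri(w(330,80),w6(490,251)))
# automatic dots/edges
im=cv2.imread('pics/w8.png'); g=cv2.cvtColor(im,cv2.COLOR_BGR2GRAY)
x0,y0,x1,y1=230,195,330,235
dark=(im[y0:y1,x0:x1].max(2)<120).astype(np.uint8)
n,l,st,ce=cv2.connectedComponentsWithStats(dark); i=1+st[1:,4].argmax(); print(st[i]+[x0,y0,0,0,0],ce[i]+[x0,y0])
wt=((im[y0:y1,x0:x1].min(2)>170)).astype(np.uint8); n,l,st,ce=cv2.connectedComponentsWithStats(wt); print(st[1:,4],ce[1:]+[x0,y0])
for r in range(212,232,2): print(r,np.where(dark[r-y0])[0][[0,-1]]+x0 if dark[r-y0].any() else '')
E
```

```text
d2 [0.39774932 0.32303918 0.026     ] [0.39766855 0.32326918 0.02457778]
ends [0.40059874 0.36085743 0.026     ] [0.39637554 0.28328057 0.026     ]
d4 [0.5327898  0.32431829 0.026     ] [0.53349936 0.3247001  0.0235142 ]
[ 236  201   87   28 2184] [279.43864469 214.01465201]
[57 58] [[272.8245614  217.43859649]
 [283.89655172 217.4137931 ]]
212 [236 322]
214 [236 322]
216 [236 322]
218 [237 322]
220 [237 322]
222 [237 322]
224 [237 322]
226 [237 322]
228 [238 257]
230
```

{"op": "carry_out", "data": {"steps": [[0, 0, 0.8, 0.2, 4, -4, 1], [0, 0, 0.8, 0.2, 4, -8, 1], [0, 0, 0.8, 0.2, 4, -12, 1], [0, 0, 0.8, 0.2, 4, -13, 1], [0, 0, 0.8, 0.2, 4, -13, 1]]}}

```text
time: 18.2
position: [0.3997, 0.3171, 0.0485]
tool_rot: [3.138, -0.103, -0.004]
ft_force: [-0.3, 0.5, -0.1]
grip_width: 1.002
grip_force: 0.0
```

```bash
python3 - <<'E'
from h import *
s,_=snap('wrist','w9'); print(s['time'],s['position'],s['tool_rot'],s['grip_width'],s['ft_force'])
a=cv2.imread('pics/w9.png'); cv2.imwrite('pics/w9s.png',cv2.resize(a[150:450,100:500],(800,600),interpolation=cv2.INTER_CUBIC))
E
```

```text
18.2 [0.39966796 0.31712228 0.04851171] [ 3.13770825 -0.10294422 -0.00448069] 1.0016964734897058 [-0.3143871   0.49993122 -0.12889281]
```

View pics/w9s.png

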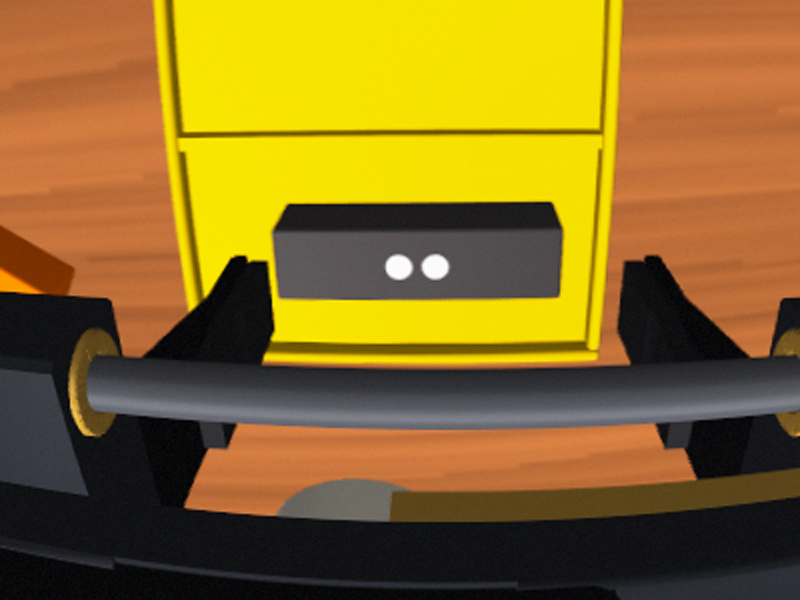

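Blank 2 is centred at (417,265), with the finger tips at 270 and 622, so the tool is about 7 mm short in +y. I'll correct that and read the pose.

{"op": "carry_out", "data": {"steps": [[0, 0, 0, 0, 0.7, 0, 1], [0, 0, 0, 0, 0.7, 0, 1], [0, 0, 0, 0, 0.7, 0, 1]]}}

```text
time: 18.55
position: [0.4015, 0.3263, 0.0515]
tool_rot: [-3.139, 0.102, -0.005]
ft_force: [0.3, 0.0, -0.3]
grip_width: 1.0
grip_force: 0.0
```

```bash
python3 - <<'E'
from f import *
s,im=snap('wrist','w10'); print(s['time'],s['position'],s['tool_rot'],s['joint_positions'],s['ft_force'])
im=cv2.imread('pics/w10.png')
wt=((im[230:320,220:400].min(2)>190)).astype(np.uint8); n,l,st,ce=cv2.connectedComponentsWithStats(wt); print(st[1:,4]); 
for c_,t in zip(ce[1:]+[220,230],st[1:,4]):
    if t>30: print(c_,at('w10',*c_,.026))
E
```

```text
18.55 [0.40147567 0.32626287 0.05152736] [-3.13903354  0.10184924 -0.00494258] [ 0.15741337  0.36162619 -1.01479187  1.94267476  0.36053261  1.02879976
 -2.65385641] [ 0.2746889   0.01833225 -0.30931545]
[115 114]
[316.53913043 283.22608696] [0.39766402 0.32949568 0.026     ]
[334.66666667 282.99122807] [0.397134   0.31938136 0.026     ]
```

{"op": "carry_out", "data": {"steps": [[0, 0, 0, -0.3, -0.1, -1.5, 1], [0, 0, 0, -0.3, -0.1, -2.5, 1], [0, 0, 0, -0.3, -0.1, -3.1, 1], [0, 0, 0, -0.3, -0.1, -3.1, 1], [0, 0, 0, -0.3, -0.1, -3.1, 0.6], [0, 0, 0, -0.3, -0.1, -3.1, 0.6], [0, 0, 0, -0.3, -0.1, -3.1, 0.6], [0, 0, 0, -0.3, -0.1, -3.1, 0.6]], "squeeze": 50}}

```text
time: 19.4
position: [0.3973, 0.3252, 0.019]
tool_rot: [-3.14, 0.101, -0.001]
ft_force: [0.0, 0.4, 1.6]
grip_width: 0.912
grip_force: 50.0
```

{"op": "carry_out", "data": {"steps": [[0, 0, 0, 0, 0, 0, 0.6]]}}

```text
time: 19.5
position: [0.3973, 0.3252, 0.019]
tool_rot: [-3.14, 0.101, -0.001]
ft_force: [0.2, -0.1, 1.6]
grip_width: 0.912
grip_force: 50.0
```

{"op": "carry_out", "data": {"steps": [[0, 0, 0, 0, 0, 2, 0.6], [0, 0, 0, 0, 0, 6, 0.6], [0, 0, 0, 0, 0, 11, 0.6], [0, 0, 8, 0, 0, 16, 0.6], [0, 0, 16, 1, -3, 19, 0.6], [0, 0, 24, 2, -7, 20, 0.6], [0, 0, 32, 3, -11, 20, 0.6], [0, 0, 40, 5, -15, 20, 0.6], [0, 0, 48, 7, -19, 20, 0.6], [0, 0, 56, 9, -23, 20, 0.6], [0, 0, 64, 11, -27, 20, 0.6], [0, 0, 72, 13, -31, 20, 0.6]]}}

```text
time: 20.7
position: [0.5254, 0.016, 0.2179]
tool_rot: [2.653, 1.682, -0.002]
ft_force: [1.0, 0.5, -2.1]
grip_width: 0.91
grip_force: 50.0
```

{"op": "carry_out", "data": {"steps": [[0, 0, 8, 1.5, -4, -4, 0.6], [0, 0, 16, 2.6, -7.9, -8, 0.6], [0, 0, 18.4, 2.6, -7.9, -12, 0.6], [0, 0, 18.4, 2.6, -7.9, -12, 0.6], [0, 0, 18.4, 2.6, -7.9, -12, 0.6], [0, 0, 18.4, 2.6, -7.9, -12, 0.6]]}}

```text
time: 21.3
position: [0.553, -0.0592, 0.1009]
tool_rot: [2.354, 2.078, 0.004]
ft_force: [0.9, 1.0, -3.6]
grip_width: 0.911
grip_force: 50.0
```

```bash
cat > dots.py <<'E'
from f import *
import sys
def dots(fn,thr=185,amin=12,amax=250):
    im=cv2.imread('pics/'+fn+'.png'); hsv=cv2.cvtColor(im,cv2.COLOR_BGR2HSV)
    m=((im.min(2)>thr)).astype(np.uint8); n,l,st,ce=cv2.connectedComponentsWithStats(m)
    return [(round(c[0],1),round(c[1],1),int(t[4])) for c,t in zip(ce[1:],st[1:]) if amin<t[4]<amax]
if __name__=='__main__':
    fn=sys.argv[1]; s,_=snap('wrist',fn); print(s['time'],s['position'],s['tool_rot'],s['grip_width'],s['joint_positions'][6])
    for u,v,a in dots(fn): q=at(fn,u,v,.034); print((u,v,a),np.round(q,4),inv(q),inv(at(fn,u,v,float(sys.argv[2]))))
E
python3 dots.py w11 0.115
```

```text
21.3 [ 0.55298281 -0.05919031  0.10086546] [2.35361575 2.07768107 0.00419965] 0.9108397538565577 -0.25202244924259537
(np.float64(263.2), np.float64(22.7), 236) [0.5353 0.0912 0.034 ] [-0.0309  0.081 ] [-0.02    0.0581]
(np.float64(218.8), np.float64(51.6), 119) [0.5055 0.0778 0.034 ] [-0.06   0.066] [-0.0388  0.0483]
(np.float64(399.7), np.float64(73.1), 109) [0.6142 0.0489 0.034 ] [0.0503 0.0434] [0.0326 0.0337]
(np.float64(400.7), np.float64(87.3), 110) [0.6137 0.0399 0.034 ] [0.0503 0.0344] [0.0327 0.0279]
(np.float64(401.3), np.float64(101.8), 109) [0.6131 0.0308 0.034 ] [0.0502 0.0252] [0.0326 0.0219]
(np.float64(222.1), np.float64(106.9), 107) [0.5029 0.0422 0.034 ] [-0.0605  0.0302] [-0.0391  0.0252]
(np.float64(401.9), np.float64(116.3), 110) [0.6125 0.0217 0.034 ] [0.0501 0.0161] [0.0325 0.016 ]
(np.float64(403.6), np.float64(163.1), 108) [ 0.6108 -0.0078  0.034 ] [ 0.0501 -0.0135] [ 0.0325 -0.0031]
(np.float64(403.9), np.float64(177.4), 105) [ 0.6102 -0.017   0.034 ] [ 0.0501 -0.0226] [ 0.0325 -0.009 ]
(np.float64(230.1), np.float64(186.2), 107) [ 0.4998 -0.0086  0.034 ] [
[... 393 characters left out ...]
 [ 0.6067 -0.0737  0.034 ] [ 0.0499 -0.0795] [ 0.0324 -0.0459]
(np.float64(332.9), np.float64(304.1), 173) [ 0.5551 -0.0998  0.034 ] [-1.000e-04 -1.085e-01] [-0.     -0.0646]
(np.float64(311.7), np.float64(304.2), 175) [ 0.5404 -0.098   0.034 ] [-0.0149 -0.1075] [-0.0096 -0.064 ]
(np.float64(400.7), np.float64(323.1), 30) [ 0.6024 -0.1227  0.034 ] [ 0.0484 -0.1286] [ 0.0314 -0.0777]
(np.float64(250.5), np.float64(326.4), 63) [ 0.4933 -0.1114  0.034 ] [-0.0611 -0.1236] [-0.0395 -0.0745]
(np.float64(329.9), np.float64(330.2), 78) [ 0.5505 -0.1211  0.034 ] [-0.0035 -0.13  ] [-0.0022 -0.0786]
(np.float64(258.4), np.float64(366.2), 58) [ 0.4914 -0.1484  0.034 ] [-0.0609 -0.1607] [-0.0394 -0.0985]
```

{"op": "carry_out", "data": {"steps": [[0, 0, 3.7, 0.2, -0.5, -3, 0.6], [0, 0, 3.7, 0.2, -0.5, -5, 0.6], [0, 0, 3.7, 0.2, -0.5, -5.3, 0.6], [0, 0, 3.7, 0.2, -0.5, -5.3, 0.6], [0, 0, 3.7, 0.2, -0.5, -5.3, 0.6]]}}

```text
time: 21.85
position: [0.5552, -0.0655, 0.0478]
tool_rot: [2.286, 2.151, 0.003]
ft_force: [0.6, -0.9, -3.5]
grip_width: 0.912
grip_force: 50.0
```

```bash
python3 dots.py w12 0.055
```

```text
21.85 [ 0.55515045 -0.06553577  0.04780077] [2.28573112 2.15082512 0.00316236] 0.9120385935977231 -0.2281549900892882
(np.float64(201.5), np.float64(13.3), 195) [0.5052 0.0781 0.034 ] [-0.0603  0.0662] [-0.0534  0.0595]
(np.float64(431.6), np.float64(55.2), 170) [0.6141 0.0489 0.034 ] [0.0502 0.0434] [0.0439 0.0395]
(np.float64(261.1), np.float64(64.1), 177) [0.5331 0.0478 0.034 ] [-0.0307  0.0376] [-0.0273  0.0343]
(np.float64(431.6), np.float64(73.2), 170) [0.6136 0.0399 0.034 ] [0.0502 0.0344] [0.0439 0.0315]
(np.float64(201.1), np.float64(84.1), 177) [0.503  0.0418 0.034 ] [-0.0603  0.0299] [-0.0535  0.0275]
(np.float64(431.4), np.float64(91.7), 172) [0.613  0.0308 0.034 ] [0.0501 0.0252] [0.0439 0.0234]
(np.float64(431.1), np.float64(110.0), 181) [0.6125 0.0218 0.034 ] [0.0501 0.0162] [0.0439 0.0155]
(np.float64(428.7), np.float64(170.3), 172) [ 0.6106 -0.0078  0.034 ] [ 0.05   -0.0135] [ 0.0437 -0.0107]
(np.float64(205.2), np.float64(185.5), 182) [ 0.4999 -0.0084  0.034 ] [-0.0605 -0.0204] [-0.0536 -0.0168]
(np.float64(427.6), np.float64(188.4), 163) [ 0.6101 -0.0169  0.034 ] [
[... 386 characters left out ...]
.9), 178) [ 0.5597 -0.0771  0.034 ] [ 0.0032 -0.0855] [ 0.0025 -0.0742]
(np.float64(311.6), np.float64(304.2), 180) [ 0.5483 -0.0765  0.034 ] [-0.0083 -0.0856] [-0.0076 -0.0743]
(np.float64(168.0), np.float64(344.2), 30) [ 0.4582 -0.1017  0.034 ] [-0.0967 -0.116 ] [-0.0855 -0.101 ]
(np.float64(409.4), np.float64(364.3), 61) [ 0.6038 -0.1229  0.034 ] [ 0.0498 -0.1287] [ 0.0436 -0.1122]
(np.float64(320.9), np.float64(369.7), 105) [ 0.5504 -0.1218  0.034 ] [-0.0035 -0.1307] [-0.0034 -0.114 ]
(np.float64(420.6), np.float64(385.4), 29) [ 0.6123 -0.1414  0.034 ] [ 0.0594 -0.1467] [ 0.052  -0.1281]
(np.float64(232.3), np.float64(402.1), 96) [ 0.491 -0.148  0.034] [-0.0614 -0.1604] [-0.0544 -0.1401]
```

{"op": "carry_out", "data": {"steps": [[0, 0, 0, 0, 0, -0.5, 0.6], [0, 0, 0, 0, 0, -1.0, 0.6], [0, 0, 0, 0, 0, -1.1, 0.6], [0, 0, 0, 0, 0, -1.1, 0.6]]}}

```text
time: 22.3
position: [0.5534, -0.0661, 0.0345]
tool_rot: [-2.289, -2.152, 0.001]
ft_force: [0.2, 0.1, -4.1]
grip_width: 0.908
grip_force: 50.1
```

{"op": "carry_out", "data": {"steps": [[0, 0, 0, 0, 0, 0, 1], [0, 0, 0, 0, 0, 0, 1], [0, 0, 0, 0, 0, 0, 1], [0, 0, 0, 0, 0, 0, 1], [0, 0, 0, 0, 0, 0, 1], [0, 0, 0, 0, 0, 2, 1], [0, 0, 0, 0, 0, 6, 1], [0, 0, 0, 0, 0, 11, 1], [0, 0, 0, 0, 5, 16, 1], [0, 0, 0, 0, 5, 16, 1]]}}

```text
time: 23.3
position: [0.5554, -0.0125, 0.1989]
tool_rot: [2.283, 2.152, 0.008]
ft_force: [0.7, 0.3, -0.1]
grip_width: 1.002
grip_force: 0.0
```

```bash
python3 dots.py w13 0.038
```

```text
23.3 [ 0.55541434 -0.01247192  0.19893894] [2.2828081  2.15235529 0.0078947 ] 1.0019419272322942 -0.2142722489594243
(np.float64(242.1), np.float64(18.9), 40) [0.4964 0.1702 0.034 ] [-0.0744  0.1576] [-0.0735  0.1565]
(np.float64(394.2), np.float64(25.5), 41) [0.6291 0.1555 0.034 ] [0.059  0.1507] [0.0582 0.1496]
(np.float64(258.3), np.float64(117.9), 62) [0.5052 0.0779 0.034 ] [-0.0602  0.066 ] [-0.0595  0.066 ]
(np.float64(258.3), np.float64(155.6), 62) [0.5025 0.0444 0.034 ] [-0.061   0.0324] [-0.0603  0.0328]
(np.float64(380.9), np.float64(214.1), 177) [ 0.6097 -0.0162  0.034 ] [ 0.0496 -0.0218] [ 0.0489 -0.0208]
(np.float64(260.1), np.float64(212.1), 54) [ 0.4991 -0.0074  0.034 ] [-0.0614 -0.0195] [-0.0607 -0.0185]
(np.float64(262.6), np.float64(264.0), 52) [ 0.4958 -0.0586  0.034 ] [-0.0617 -0.0708] [-0.061  -0.0691]
(np.float64(378.5), np.float64(262.5), 52) [ 0.6069 -0.0639  0.034 ] [ 0.0495 -0.0697] [ 0.0488 -0.0681]
(np.float64(619.6), np.float64(268.7), 88) [ 0.9236 -0.1     0.034 ] [ 0.3677 -0.0873] [ 0.3632 -0.0855]
(np.float64(316.8), np.float64(269.3), 53) [ 0.5474 -0.
[... 294 characters left out ...]
.6), 25) [ 0.9156 -0.1181  0.034 ] [ 0.3609 -0.1059] [ 0.3564 -0.1039]
(np.float64(265.9), np.float64(310.7), 42) [ 0.4929 -0.1098  0.034 ] [-0.0617 -0.1221] [-0.061  -0.1198]
(np.float64(375.1), np.float64(314.3), 41) [ 0.6034 -0.121   0.034 ] [ 0.0493 -0.1268] [ 0.0486 -0.1245]
(np.float64(322.9), np.float64(317.1), 45) [ 0.5501 -0.1203  0.034 ] [-0.0039 -0.1292] [-0.004  -0.1269]
(np.float64(384.2), np.float64(330.8), 13) [ 0.6131 -0.142   0.034 ] [ 0.0602 -0.1473] [ 0.0594 -0.1447]
(np.float64(285.0), np.float64(407.6), 26) [ 0.4973 -0.2461  0.034 ] [-0.0494 -0.2579] [-0.0488 -0.254 ]
(np.float64(266.7), np.float64(407.4), 14) [ 0.4751 -0.2455  0.034 ] [-0.0715 -0.2585] [-0.0707 -0.2546]
```

Blanks 1 and 2 are seated, with their dots on the slot lines. Now blank 4, using a lengthwise grip with the tool turned the other way round to stay clear of the joint 7 limit.

{"op": "carry_out", "data": {"steps": [[0, 0, 8, 0, 3, 3, 1], [0, 0, 16, -3, 6, 4, 1], [0, 0, 24, -6, 9, 4, 1], [0, 0, 32, -7, 12, 4, 1], [0, 0, 40, -7, 15, 4, 1], [0, 0, 48, -7, 18, 4, 1], [0, 0, 56, -6, 21, 4, 1], [0, 0, 64, -5, 24, 4, 1], [0, 0, 72, -4, 27, 4, 1], [0, 0, 80, -3, 30, 4, 1], [0, 0, 88, -2.2, 32.5, 4, 1], [0, 0, 90.8, -2.2, 32.5, 2, 1]]}}

```text
time: 24.55
position: [0.5316, 0.3135, 0.2142]
tool_rot: [-0.06, -3.141, -0.007]
ft_force: [0.6, 0.8, -0.1]
grip_width: 1.0
grip_force: 0.0
```

{"op": "carry_out", "data": {"steps": [[0, 0, 0, 0, 0, -4, 1], [0, 0, 0, 0, 0, -4, 1], [0, 0, 0, 0, 0, -4, 1]]}}

```text
time: 24.85
position: [0.5311, 0.308, 0.1734]
tool_rot: [-0.075, -3.138, 0.002]
ft_force: [0.4, -0.4, 1.5]
grip_width: 0.997
grip_force: 0.0
```

```bash
python3 dots.py w14 0.026
```

```text
24.85 [0.53112996 0.30795193 0.17337238] [-7.47335217e-02 -3.13804381e+00  2.19700009e-03] 0.9972308741485177 0.6196836776295322
(np.float64(511.2), np.float64(74.3), 40) [0.4041 0.4769 0.034 ] [-0.1842  0.4585] [-0.1856  0.4628]
(np.float64(604.7), np.float64(103.4), 24) [0.4198 0.5902 0.034 ] [-0.1751  0.5725] [-0.1763  0.5798]
(np.float64(173.2), np.float64(186.3), 51) [0.4916 0.1787 0.034 ] [-0.0796  0.1659] [-0.0783  0.1624]
(np.float64(28.1), np.float64(210.0), 20) [ 0.4991 -0.0064  0.034 ] [-0.0614 -0.0185] [-0.0596 -0.0268]
(np.float64(503.7), np.float64(216.4), 38) [0.5323 0.4725 0.034 ] [-0.056   0.4615] [-0.054   0.4659]
(np.float64(326.5), np.float64(220.7), 55) [0.5298 0.3105 0.034 ] [-0.0491  0.2996] [-0.047   0.2997]
(np.float64(338.4), np.float64(221.3), 53) [0.5308 0.3205 0.034 ] [-0.0487  0.3097] [-0.0465  0.3101]
(np.float64(349.9), np.float64(221.7), 54) [0.5316 0.3302 0.034 ] [-0.0485  0.3194] [-0.0463  0.3201]
(np.float64(361.3), np.float64(222.4), 55) [0.5326 0.3399 0.034 ] [-0.048   0.3292] [-0.0458  0.33  ]
(np.float64(97.6), np.float64(233.2), 91) [0.5299 0.0873 0.034 ] [-0.0361  0.0768] [-0.0336  0.071 ]
(np.float64(118.5), np.float64(241.8), 28) [0.5397 0.1107 0.034 ] [-0.0277  0.1007] [-0.0249  0.0956]
(np.float64(3.4), np.float64(256.1), 19) [ 0.5502 -0.0729  0.034 ] [-0.0066 -0.0819] [-0.0032 -0.0919]
(np.float64(5.4), np.float64(264.1), 17) [ 0.5604 -0.0734  0.034 ] [ 0.0036 -0.0818] [ 0.0072 -0.0918]
(np.float64(17.5), np.float64(299.6), 31) [ 0.6072 -0.0711  0.034 ] [ 0.0502 -0.0768] [ 0.055  -0.0867]
(np.float64(228.2), np.float64(406.1), 16) [0.7385 0.1909 0.034 ] [0.1662 0.1923] [0.1741 0.1895]
```

{"op": "carry_out", "data": {"steps": [[0, 0, -2.8, 0.2, 1.7, -4, 1], [0, 0, -2.8, 0.2, 1.7, -9, 1], [0, 0, -2.8, 0.2, 1.7, -12, 1], [0, 0, -2.8, 0.2, 1.7, -12, 1], [0, 0, -2.8, 0.2, 1.7, -12, 1]]}}

```text
time: 25.4
position: [0.5346, 0.3266, 0.0567]
tool_rot: [0.152, 3.136, 0.002]
ft_force: [-0.6, -0.0, 0.0]
grip_width: 0.997
grip_force: 0.0
```

```bash
python3 dots.py w15 0.026 | head -14; python3 - <<'E'
from f import *
for _ in range(4): print(ctrl.get_state()['position'])
im=cv2.imread('pics/w15.png')
E
```

```text
25.4 [0.5346449  0.32659618 0.05668404] [1.52051135e-01 3.13610994e+00 2.38771646e-03] 0.9971757459149276 0.4802446964071606
(np.float64(561.8), np.float64(36.9), 76) [0.4051 0.4748 0.034 ] [-0.1831  0.4565] [-0.1854  0.4624]
(np.float64(82.9), np.float64(228.8), 69) [0.4909 0.1841 0.034 ] [-0.0806  0.1712] [-0.0785  0.1648]
(np.float64(555.6), np.float64(246.7), 67) [0.5306 0.4701 0.034 ] [-0.0576  0.4591] [-0.0545  0.4651]
(np.float64(294.9), np.float64(272.0), 115) [0.5287 0.3115 0.034 ] [-0.0502  0.3006] [-0.0468  0.2999]
(np.float64(312.6), np.float64(272.0), 112) [0.5296 0.3211 0.034 ] [-0.0499  0.3103] [-0.0464  0.3099]
(np.float64(330.2), np.float64(271.9), 116) [0.5305 0.3307 0.034 ] [-0.0496  0.3198] [-0.0461  0.3199]
(np.float64(348.1), np.float64(271.7), 115) [0.5314 0.3404 0.034 ] [-0.0493  0.3296] [-0.0458  0.33  ]
(np.float64(1.9), np.float64(302.8), 102) [0.54   0.0728 0.034 ] [-0.0252  0.0629] [-0.0207  0.0519]
[0.5351464  0.32717375 0.05761645]
[0.5351464  0.32717375 0.05761645]
[0.5351464  0.32717375 0.05761645]
[0.5351464  0.32717375 0.05761645]
```

{"op": "carry_out", "data": {"steps": [[0, 0, 0, -0.1, -0.1, -2, 1], [0, 0, 0, -0.1, -0.1, -3, 1], [0, 0, 0, -0.1, -0.1, -3.6, 1], [0, 0, 0, -0.1, -0.1, -3.6, 1], [0, 0, 0, -0.1, -0.1, -3.6, 0.6], [0, 0, 0, -0.1, -0.1, -3.6, 0.6], [0, 0, 0, -0.1, -0.1, -3.6, 0.6], [0, 0, 0, -0.1, -0.1, -3.6, 0.6], [0, 0, 0, -0.1, -0.1, -3.6, 0.6]], "squeeze": 50}}

```text
time: 26.35
position: [0.533, 0.3257, 0.0195]
tool_rot: [0.151, 3.137, 0.002]
ft_force: [0.4, 1.1, 4.7]
grip_width: 0.907
grip_force: 50.0
```

{"op": "carry_out", "data": {"steps": [[0, 0, 0, 0, 0, 2, 0.6], [0, 0, 0, 0, 0, 6, 0.6], [0, 0, 0, 0, 0, 11, 0.6], [0, 0, -8, 0, 0, 16, 0.6], [0, 0, -16, 0, -1, 20, 0.6], [0, 0, -24, 0, -4, 22, 0.6], [0, 0, -32, 0, -8, 22, 0.6], [0, 0, -40, 0, -12, 22, 0.6], [0, 0, -48, 0, -16, 22, 0.6], [0, 0, -56, 0, -20, 22, 0.6], [0, 0, -64, 1, -24, 22, 0.6], [0, 0, -72, 2.7, -28.3, 22, 0.6]]}}

```text
time: 27.55
position: [0.5579, 0.0412, 0.2392]
tool_rot: [1.971, 2.446, -0.003]
ft_force: [0.6, 0.8, -3.5]
grip_width: 0.908
grip_force: 50.0
```

{"op": "carry_out", "data": {"steps": [[0, 0, -8, 0, -0.5, 0, 0.6], [0, 0, -15.8, 0, -0.5, -2, 0.6], [0, 0, -15.8, 0, -0.5, -6, 0.6], [0, 0, -15.8, 0, -0.5, -10, 0.6], [0, 0, -15.8, 0, -0.5, -12, 0.6], [0, 0, -15.8, 0, -0.5, -12, 0.6]]}}

```text
time: 28.15
position: [0.5558, 0.0367, 0.1153]
tool_rot: [-2.28, -2.153, 0.009]
ft_force: [-0.5, -0.5, -3.9]
grip_width: 0.909
grip_force: 50.0
```

```bash
python3 dots.py w16 0.127
```

```text
28.15 [0.55577172 0.03667131 0.1152941 ] [-2.27982888 -2.15296059  0.00942204] 0.9092193644077728 -0.3616942249907036
(np.float64(225.1), np.float64(55.6), 80) [0.4984 0.17   0.034 ] [-0.0724  0.1576] [-0.0473  0.1403]
(np.float64(424.2), np.float64(59.2), 162) [0.6287 0.16   0.034 ] [0.0583 0.1551] [0.0337 0.1387]
(np.float64(247.0), np.float64(192.2), 103) [0.5057 0.0761 0.034 ] [-0.0596  0.0643] [-0.0394  0.0825]
(np.float64(407.3), np.float64(223.2), 90) [0.6143 0.0481 0.034 ] [0.0505 0.0426] [0.0288 0.0691]
(np.float64(248.5), np.float64(237.2), 96) [0.5031 0.0441 0.034 ] [-0.0603  0.0321] [-0.0398  0.0626]
(np.float64(406.5), np.float64(235.6), 87) [0.6139 0.0391 0.034 ] [0.0505 0.0336] [0.0289 0.0635]
(np.float64(405.6), np.float64(247.8), 82) [0.6133 0.03   0.034 ] [0.0505 0.0245] [0.0289 0.0578]
(np.float64(404.7), np.float64(259.8), 84) [0.6128 0.0209 0.034 ] [0.0505 0.0153] [0.0289 0.0522]
(np.float64(290.7), np.float64(305.4), 169) [ 0.5282 -0.011   0.034 ] [-0.0322 -0.0214] [-0.0223  0.0294]
(np.float64(311.7), np.float64(305.6), 173) [ 0.5438 -0.0119  0.034 ] [-0.0165 -0.0214] [-0.0126  0.0294]
(np.float64(332.8), np.float64(305.6), 171) [ 0.5595 -0.0127  0.034 ] [-0.0007 -0.0213] [-0.0029  0.0295]
(np.float64(353.9), np.float64(305.4), 169) [ 0.5753 -0.0135  0.034 ] [ 0.015  -0.0212] [0.0069 0.0296]
(np.float64(393.1), np.float64(366.7), 54) [ 0.6068 -0.0747  0.034 ] [ 0.05   -0.0805] [ 0.0286 -0.0072]
(np.float64(321.8), np.float64(367.1), 49) [ 0.5479 -0.0705  0.034 ] [-0.009  -0.0796] [-0.008  -0.0066]
(np.float64(334.3), np.float64(367.2), 50) [ 0.5581 -0.0711  0.034 ] [ 0.0012 -0.0797] [-0.0017 -0.0067]
(np.float64(263.3), np.float64(401.7), 45) [ 0.4936 -0.1093  0.034 ] [-0.061  -0.1215] [-0.0402 -0.0325]
```

{"op": "carry_out", "data": {"steps": [[0, 0, 0, 0.5, 0.25, -2, 0.6], [0, 0, 0, 0.5, 0.25, -5, 0.6], [0, 0, 0, 0.5, 0.25, -6.5, 0.6], [0, 0, 0, 0.5, 0.25, -6.5, 0.6], [0, 0, 0, 0.5, 0.25, -6.5, 0.6]]}}

```text
time: 28.7
position: [0.5654, 0.0397, 0.055]
tool_rot: [2.284, 2.155, 0.002]
ft_force: [-0.8, -0.5, -3.7]
grip_width: 0.909
grip_force: 50.0
```

```bash
python3 dots.py w17 0.055
```

```text
28.7 [0.56536682 0.03967026 0.05502598] [2.28419464e+00 2.15545982e+00 1.89397179e-03] 0.9085358475416506 -0.42216372891863657
(np.float64(432.8), np.float64(41.1), 28) [0.6274 0.1631 0.034 ] [0.0568 0.1581] [0.0505 0.1533]
(np.float64(179.2), np.float64(47.1), 112) [0.4998 0.1694 0.034 ] [-0.0709  0.157 ] [-0.0626  0.1523]
(np.float64(205.7), np.float64(222.1), 164) [0.505  0.0759 0.034 ] [-0.0603  0.064 ] [-0.0533  0.0699]
(np.float64(411.9), np.float64(259.6), 133) [0.6142 0.0482 0.034 ] [0.0503 0.0426] [0.0447 0.051 ]
(np.float64(211.2), np.float64(276.1), 121) [0.5031 0.0447 0.034 ] [-0.0604  0.0327] [-0.0534  0.0422]
(np.float64(410.4), np.float64(274.7), 120) [0.6136 0.0392 0.034 ] [0.0502 0.0337] [0.0446 0.043 ]
(np.float64(290.7), np.float64(305.4), 169) [0.5462 0.0246 0.034 ] [-0.0162  0.0152] [-0.0142  0.0267]
(np.float64(311.6), np.float64(305.5), 172) [0.558 0.024 0.034] [-0.0044  0.0152] [-0.0037  0.0267]
(np.float64(332.8), np.float64(305.6), 172) [0.5698 0.0232 0.034 ] [0.0075 0.0151] [0.0068 0.0266]
(np.float64(353.9), np.float64(305.5), 166) [0.5817 0.0224 0.034 ] [0.0194 0.0151] [0.0173 0.0266]
(np.float64(399.2), np.float64(370.0), 84) [ 0.6096 -0.027   0.034 ] [ 0.05   -0.0327] [ 0.0445 -0.0158]
(np.float64(231.7), np.float64(405.5), 22) [ 0.4975 -0.0532  0.034 ] [-0.0603 -0.0653] [-0.0533 -0.0447]
```

{"op": "carry_out", "data": {"steps": [[0, 0, 0, -0.4, -0.1, -0.5, 0.6], [0, 0, 0, -0.4, -0.1, -0.5, 0.6], [0, 0, 0, -0.4, -0.1, -0.5, 0.6]]}}

```text
time: 29.05
position: [0.5605, 0.0383, 0.049]
tool_rot: [2.285, 2.156, 0.0]
ft_force: [0.7, 0.3, -4.1]
grip_width: 0.911
grip_force: 50.0
```

```bash
python3 dots.py w18 0.055|grep -v '0\.1'
```

```text
29.05 [0.56053081 0.0383064  0.04899192] [2.28456664e+00 2.15557883e+00 9.01933421e-05] 0.9112114001949209 -0.42305933378510097
(np.float64(210.7), np.float64(222.1), 177) [0.505  0.0759 0.034 ] [-0.0603  0.064 ] [-0.0536  0.0699]
(np.float64(423.2), np.float64(260.9), 139) [0.6141 0.0481 0.034 ] [0.0502 0.0426] [0.0439 0.051 ]
(np.float64(215.9), np.float64(277.5), 130) [0.5029 0.045  0.034 ] [-0.0606  0.033 ] [-0.0538  0.0426]
(np.float64(422.3), np.float64(275.3), 95) [0.6139 0.0398 0.034 ] [0.0505 0.0342] [0.0442 0.0437]
(np.float64(290.7), np.float64(305.4), 169) [0.5422 0.0265 0.034 ] [-0.0204  0.0168] [-0.0183  0.0283]
(np.float64(311.6), np.float64(305.5), 172) [0.5535 0.0259 0.034 ] [-0.009   0.0169] [-0.0083  0.0283]
(np.float64(332.8), np.float64(305.6), 172) [0.565  0.0251 0.034 ] [0.0025 0.0168] [0.0019 0.0283]
(np.float64(353.9), np.float64(305.5), 166) [0.5765 0.0244 0.034 ] [0.014  0.0167] [0.012  0.0282]
(np.float64(410.3), np.float64(363.8), 47) [ 0.6101 -0.0194  0.034 ] [ 0.0501 -0.025 ] [ 0.0438 -0.0086]
(np.float64(408.5), np.float64(373.1), 87) [ 0.6094 -0.0267  0.034 ] [ 0.0499 -0.0324] [ 0.0436 -0.0151]
```

{"op": "carry_out", "data": {"steps": [[0, 0, 0, 0.05, 0.05, -0.6, 0.6], [0, 0, 0, 0.05, 0.05, -1.0, 0.6], [0, 0, 0, 0.05, 0.05, -1.2, 0.6], [0, 0, 0, 0.05, 0.05, -1.2, 0.6]]}}

```text
time: 29.5
position: [0.5606, 0.039, 0.036]
tool_rot: [-2.284, -2.156, 0.001]
ft_force: [-0.2, -0.6, -3.7]
grip_width: 0.909
grip_force: 50.0
```

{"op": "carry_out", "data": {"steps": [[0, 0, 0, 0, 0, 0, 1], [0, 0, 0, 0, 0, 0, 1], [0, 0, 0, 0, 0, 0, 1], [0, 0, 0, 0, 0, 0, 1], [0, 0, 0, 0, 0, 0, 1], [0, 0, 0, 0, 0, 2, 1], [0, 0, 0, 0, 0, 6, 1], [0, 0, 0, 0, 0, 11, 1], [0, 0, 0, 0, 0, 15, 1], [0, 0, 0, 0, 0, 20, 1], [0, 0, 0, 0, 0, 20, 1]]}}

```text
time: 30.6
position: [0.5649, 0.0402, 0.244]
tool_rot: [2.278, 2.15, 0.014]
ft_force: [0.8, -0.6, 0.2]
grip_width: 0.996
grip_force: 0.0
```

```bash
python3 dots.py w19 0.038; python3 - <<'E'
from h import *
snap('side','s19');snap('scene','c19')
a=cv2.imread('pics/s19.png')[220:340,240:400];b=cv2.imread('pics/c19.png')[195:315,190:350]
w=cv2.imread('pics/w19.png')[150:430,170:470]
o=np.zeros((600,800,3),np.uint8);o[:300,:400]=cv2.resize(a,(400,300),interpolation=3);o[:300,400:]=cv2.resize(b,(400,300),interpolation=3);o[300:,:400]=cv2.resize(w,(400,300),interpolation=3);cv2.imwrite('pics/o19.png',o)
E
```

```text
30.6 [0.56486493 0.04015611 0.24402203] [2.27818048 2.15013627 0.01358154] 0.9960231249496007 -0.30089507370795904
(np.float64(26.4), np.float64(7.7), 67) [0.2141 0.3255 0.034 ] [-0.3652  0.2964] [-0.3613  0.2945]
(np.float64(53.0), np.float64(10.2), 72) [0.2619 0.3054 0.034 ] [-0.3162  0.279 ] [-0.3129  0.2773]
(np.float64(599.7), np.float64(29.0), 17) [0.9189 0.2481 0.034 ] [0.343  0.2598] [0.3393 0.2583]
(np.float64(243.7), np.float64(80.4), 39) [0.4965 0.1707 0.034 ] [-0.0743  0.1582] [-0.0735  0.1577]
(np.float64(377.5), np.float64(82.7), 96) [0.6287 0.1596 0.034 ] [0.0583 0.1547] [0.0577 0.1543]
(np.float64(603.3), np.float64(133.3), 15) [0.9193 0.1152 0.034 ] [0.351  0.1273] [0.3472 0.1271]
(np.float64(231.0), np.float64(134.0), 17) [0.4793 0.1176 0.034 ] [-0.0884  0.1042] [-0.0875  0.1043]
(np.float64(259.7), np.float64(171.9), 45) [0.5054 0.0762 0.034 ] [-0.06    0.0644] [-0.0593  0.0649]
(np.float64(367.1), np.float64(192.2), 42) [0.6135 0.0482 0.034 ] [0.0496 0.0427] [0.0491 0.0435]
(np.float64(367.0), np.float64(200.8), 41) [0.6132 0.0392 0.034 ] [0.0498 0.0336] [0.0492 0
[... 1155 characters left out ...]
2.7), 32) [ 0.4963 -0.059   0.034 ] [-0.0612 -0.0711] [-0.0606 -0.0691]
(np.float64(363.0), np.float64(291.7), 34) [ 0.6066 -0.0646  0.034 ] [ 0.0492 -0.0704] [ 0.0487 -0.0684]
(np.float64(10.4), np.float64(295.8), 59) [ 0.0919 -0.0609  0.034 ] [-0.4648 -0.0965] [-0.4598 -0.0942]
(np.float64(310.4), np.float64(297.7), 36) [ 0.5472 -0.0681  0.034 ] [-0.0099 -0.0773] [-0.0098 -0.0752]
(np.float64(319.3), np.float64(297.6), 34) [ 0.5572 -0.0686  0.034 ] [ 0.0001 -0.0772] [ 0.0001 -0.0751]
(np.float64(362.3), np.float64(299.2), 30) [ 0.6057 -0.0741  0.034 ] [ 0.0489 -0.0799] [ 0.0483 -0.0778]
(np.float64(267.5), np.float64(330.0), 20) [ 0.4932 -0.1086  0.034 ] [-0.0614 -0.1209] [-0.0607 -0.1184]
```

View pics/o19.png

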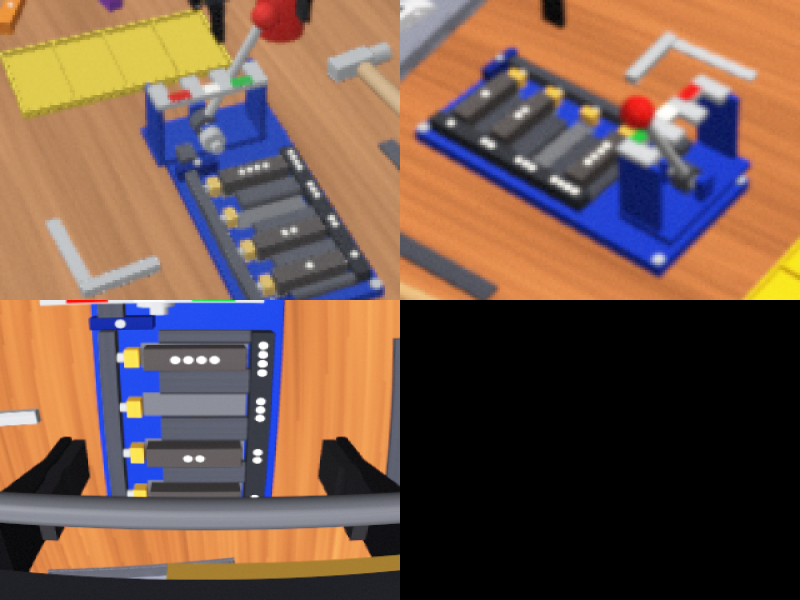

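All three blanks lie in their slots (1, 2 and 4), the bays are empty and the lever is still green. I'll check the heights by triangulation and turn the tool over the knob.

```bash
python3 - <<'E'
from f import *
for n,a,b in [('B4',(341.2,286.8),(268.8,257.8)),('B2',(355.6,312.8),(236.4,241.8)),('B1',(363.6,326),(224,232.2))]:
    q=tri(('s19',*a),('c19',*b)); print(n,np.round(q,4),inv(q))
E
```

```text
B4 [0.5616 0.0427 0.0351] [-0.0018  0.0342]
B2 [ 0.5555 -0.065   0.0335] [-0.0018 -0.0738]
B1 [ 0.5492 -0.116   0.037 ] [-0.0051 -0.125 ]
```

{"op": "carry_out", "data": {"steps": [[0, 0, -8, 1, 1, 2, 0.8], [0, 0, -16, 2, 2, 2, 0.8], [0, 0, -24, 3, 3, 2, 0.8], [0, 0, -32, 4, 4, 2, 0.8], [0, 0, -40, 5.2, 5, 2, 0.8], [0, 0, -48, 5.2, 6, 2, 0.8], [0, 0, -56, 5.2, 7, 2, 0.8], [0, 0, -64, 5.2, 8, 2, 0.8], [0, 0, -72, 5.2, 9.2, 2, 0.8], [0, 0, -80, 5.2, 9.2, 2, 0.8], [0, 0, -88, 5.2, 9.2, 0, 0.8], [0, 0, -90, 5.2, 9.2, 0, 0.8]]}}

```text
time: 31.95
position: [0.6107, 0.1302, 0.2317]
tool_rot: [3.138, -0.096, -0.012]
ft_force: [0.0, -0.5, -0.2]
grip_width: 0.801
grip_force: 0.0
```

{"op": "carry_out", "data": {"steps": [[0, 0, 0, 0, 0, 0, 0.8], [0, 0, 0, 0, 0, 0, 0.8]]}}

```text
time: 32.15
position: [0.6125, 0.1309, 0.2354]
tool_rot: [3.14, -0.089, -0.003]
ft_force: [0.2, -0.1, -0.5]
grip_width: 0.805
grip_force: 0.0
```

```bash
python3 - <<'E'
from f import *
s,_=snap('wrist','w20'); print(s['position'],s['tool_rot'])
im=cv2.imread('pics/w20.png'); h=cv2.cvtColor(im,cv2.COLOR_BGR2HSV)
m=(((h[...,0]<8)|(h[...,0]>172))&(h[...,1]>170)&(h[...,2]>60)).astype(np.uint8)
n,l,st,ce=cv2.connectedComponentsWithStats(m)
for c_,t in zip(ce[1:],st[1:]):
    if t[4]>150: print(t,c_,at('w20',*c_,.178))
E
```

```text
[0.61252949 0.13089444 0.23535526] [ 3.13999289 -0.08907622 -0.00335053]
[ 105   71   80   68 4217] [144.5994783  104.81195162] [0.71843193 0.23596465 0.178     ]
[ 300  229   50   50 1938] [324.18266254 253.5872033 ] [0.61400798 0.12930207 0.178     ]
```

{"op": "carry_out", "data": {"steps": [[0, 0, 0, 0.2, -0.05, -4, 0.8], [0, 0, 0, 0.2, -0.05, -7.6, 0.8], [0, 0, 0, 0.2, -0.05, -7.6, 0.8], [0, 0, 0, 0.2, -0.05, -7.6, 0.2], [0, 0, 0, 0.2, -0.05, -7.6, 0.2], [0, 0, 0, 0.2, -0.05, -7.6, 0.2], [0, 0, 0, 0.2, -0.05, -7.6, 0.2], [0, 0, 0, 0.2, -0.05, -7.6, 0.2], [0, 0, 0, 0.2, -0.05, -7.6, 0.2], [0, 0, 0, 0.2, -0.05, -7.6, 0.2], [0, 0, 0, 0.2, -0.05, -7.6, 0.2]], "squeeze": 20}}

```text
time: 33.3
position: [0.6156, 0.1301, 0.1611]
tool_rot: [3.14, -0.092, 0.002]
ft_force: [1.4, -1.0, 3.0]
grip_width: 0.354
grip_force: 20.0
```

{"op": "carry_out", "data": {"steps": [[0, 0, 0, 0.1, 1.7, -0.1, 0.2], [0, 0, 0, 0.2, 3.4, -0.3, 0.2], [0, 0, 0, 0.2, 3.4, -0.3, 0.2], [0, 0, 0, -1.7, 3.5, 0.6, 0.2], [0, 0, 0, -3.6, 3.6, 1.2, 0.2], [0, 0, 0, -5.5, 3.75, 1.6, 0.2], [0, 0, 0, -7.45, 3.85, 1.7, 0.2], [0, 0, 0, -9.4, 3.95, 1.6, 0.2], [0, 0, 0, -11.3, 4.05, 1.2, 0.2], [0, 0, 0, -13.2, 4.2, 0.6, 0.2], [0, 0, 0, -15.1, 4.3, -0.2, 0.2], [0, 0, 0, -15.1, 4.3, -0.2, 0.2]]}}

```text
time: 34.5
position: [0.461, 0.1721, 0.1577]
tool_rot: [3.137, -0.091, -0.005]
ft_force: [-3.6, -2.9, 4.1]
grip_width: 0.351
grip_force: 20.0
```

{"op": "carry_out", "data": {"steps": [[0, 0, 0, 0, 0, 0, 0.2], [0, 0, 0, -0.1, -1.7, 0.1, 0.2], [0, 0, 0, -0.2, -3.3, 0.3, 0.2], [0, 0, 0, -0.2, -3.3, 0.3, 0.2]]}}

```text
time: 34.9
position: [0.4629, 0.1398, 0.1623]
tool_rot: [-3.139, 0.095, -0.0]
ft_force: [-2.0, -0.8, 2.7]
grip_width: 0.35
grip_force: 20.0
```

{"op": "carry_out", "data": {"steps": [[0, 0, 0, 0, 0, 0, 0.8], [0, 0, 0, 0, 0, 0, 0.8], [0, 0, 0, 0, 0, 0, 0.8], [0, 0, 0, 0, 0, 0, 0.8], [0, 0, 0, 0, 0, 5, 0.8], [0, 0, 0, 0, 0, 10, 0.8], [0, 0, 0, 0, -4, 14, 0.8], [0, 0, 0, 0, -8, 14, 0.8], [0, 0, 0, 0, -10, 14, 0.8], [0, 0, 0, 0, -10, 14, 0.8]]}}

```text
time: 35.9
position: [0.4623, 0.0369, 0.3017]
tool_rot: [3.139, -0.101, 0.001]
ft_force: [1.0, -0.1, -0.6]
grip_width: 0.803
grip_force: 0.0
```

```bash
python3 dots.py w21 0.038; python3 - <<'E'
from f import *
im=cv2.imread('pics/w21.png'); h=cv2.cvtColor(im,cv2.COLOR_BGR2HSV)
m=(((h[...,0]<8)|(h[...,0]>172))&(h[...,1]>170)&(h[...,2]>60)).astype(np.uint8)
n,l,st,ce=cv2.connectedComponentsWithStats(m)
for c_,t in zip(ce[1:],st[1:]):
    if t[4]>100: q=at('w21',*c_,.178); print(t,c_,q,inv(q))
E
```

```text
35.9 [0.4623452  0.03693956 0.30172942] [ 3.13902168e+00 -1.00722597e-01  6.64336168e-04] 0.8026172120239761 -1.717446693990613
(np.float64(209.2), np.float64(62.5), 62) [0.6289 0.1575 0.034 ] [0.0587 0.1526] [0.058  0.1514]
(np.float64(302.0), np.float64(63.9), 34) [0.6141 0.0494 0.034 ] [0.0501 0.0439] [0.0495 0.0437]
(np.float64(310.1), np.float64(63.8), 36) [0.6135 0.0402 0.034 ] [0.0501 0.0347] [0.0494 0.0346]
(np.float64(318.1), np.float64(63.6), 36) [0.6131 0.0312 0.034 ] [0.0502 0.0256] [0.0495 0.0256]
(np.float64(326.0), np.float64(63.7), 34) [0.6124 0.0223 0.034 ] [0.05   0.0167] [0.0494 0.0167]
(np.float64(352.2), np.float64(64.0), 31) [ 0.6105 -0.0074  0.034 ] [ 0.0498 -0.013 ] [ 0.0492 -0.0127]
(np.float64(468.9), np.float64(64.9), 46) [ 0.6106 -0.1485  0.034 ] [ 0.0581 -0.1539] [ 0.0574 -0.1523]
(np.float64(360.1), np.float64(64.3), 33) [ 0.6098 -0.0164  0.034 ] [ 0.0497 -0.022 ] [ 0.0491 -0.0216]
(np.float64(368.0), np.float64(64.5), 38) [ 0.6093 -0.0254  0.034 ] [ 0.0497 -0.0311] [ 0.0491 -0.0306]
(np.float64(401.1), np.float64(66.2), 32) [ 0.6067 -0.0639  0.034 ] [ 0
[... 1709 characters left out ...]
t64(161.0), 26) [ 0.4925 -0.1458  0.034 ] [-0.06  -0.158] [-0.0596 -0.1563]
(np.float64(27.3), np.float64(172.0), 14) [0.5356 0.467  0.034 ] [-0.0524  0.4562] [-0.052   0.4522]
(np.float64(210.1), np.float64(173.4), 17) [0.4959 0.169  0.034 ] [-0.0748  0.1564] [-0.0742  0.1552]
(np.float64(557.2), np.float64(180.9), 15) [ 0.4654 -0.2817  0.034 ] [-0.0791 -0.2953] [-0.0785 -0.2923]
[  68    0   64   40 2089] [100.14648157  17.05840115] [0.66404962 0.21460873 0.178     ] [0.0905 0.2117]
[235 163  14  26 341] [241.92961877 175.24633431] [0.50879252 0.09693112 0.178     ] [-0.0577  0.0852]
[ 180  212   38   39 1128] [198.65691489 230.97163121] [0.46566505 0.14002921 0.178     ] [-0.1033  0.1258]
```

```bash
python3 -c "
from bench import ctrl
print(ctrl.close_job())"
```

```text
the job is handed in; nothing more can be done
None
```

I handed the job in at about 36 s on the robot clock: the finished head (F3) was last seen flat in the grey tray, and blanks 1, 2 and 4 sat in their slots against the stop rail with the lever in the red notch. No verdict was returned.

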